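Close the sloping jig's cover and lock it with its pin

TASK

Put the blue cover on the sloping assembly jig: hook its lower edge (the end away from its slot) in under the yellow lip with the slotted end raised, then swing it down so that it lies flat on both rails. Then take the red-gripped locking pin from its stand and push it through the cover's slot and both holes of the jig below, until its collar lies on the cover, and let go. Leave the small yellow bin, the white parts dish and the screwdriver where they are.

Things in the scene. Friction and masses are not known exactly. Their poses are not given: they have to be found in the camera images.
- deck: Fixed assembly jig's sloping aluminium deck, 210 x 130 x 12 mm. Origin: centre of its top face, 95 mm above the bench. x points up the slope, y across, z out of the face, 25 deg from vertical; the slope falls roughly towards the robot. The green module on it stays below deck z=18 mm. Two grey rails (tops at z=22, 10 wide, at y=+-46, x=-80 to 82) carry the cover.
- cover_seat (a point): Where the cover's origin belongs: deck x=3, y=0, z=22 mm (axes as the deck's, all in mm). Seated, the cover's axes lie along the deck's, slotted end uphill, with play of +-3 in x and y. Steel side guides (inner faces y=+-58, tops z=36) at x=-50..-20 and 20..50. Two steel head stops, face at x=86, top z=34, y=+-(34..58): the cover cannot be slid in flat.
- jig_hole (a point): Centre of the mouth of the round 17 mm hole in the deck's top face, at deck x=58, y=0, z=0; the hole runs along deck z through the 12 mm deck (chamfered 3 mm). On the same axis a second, brass plate, 12 mm thick, has the same 17 mm hole (deck z=-34 to -46).
- lip_slot (a point): Foot of the slot under the yellow lip: middle of the toe wall's face at rail height (deck x=-80, y=0, z=22 mm). The lip reaches from the wall up the slope to deck x=-66, underside at z=38, top at z=48, 120 wide, so the slot is 14 mm deep along x and 16 mm high.
- cover: Loose blue metal cover plate, 160 (x) x 110 (y) x 6 mm thick, about 0.3 kg, lying flat on the bench. Origin: centre of its underside; z points out of the top; x points from the plain (lower, hooking) edge towards the slotted end. Black bridge handle across the middle, see point cover_handle.
- cover_edge (a point): Middle of the cover's lower (hooking) edge, on the underside, at cover x=-80, z=0 mm.
- cover_slot (a point): Centre of the cover's oblong through slot, 28 (x) x 22 (y) mm, on the top face: cover x=58, y=0, z=6.
- cover_handle (a point): Centre of the black handle bar: 14 mm wide (x), 70 mm long (y), 16 mm high, 36 mm above the cover's underside, with 22 mm free between the bar and the plate; two posts 10 mm wide carry it at y=+-30. Its axes are the cover's.
- pin: Loose steel locking pin, 134 mm long, about 0.16 kg, upright in its stand. Origin: its tip; z points from tip to grip. Shaft 14 mm diameter, z=0 to 86 (first 10 mm taper from 6 mm); collar 38 mm diameter, z=86 to 92; red round grip 22 mm diameter, z=92 to 134. Locked, its tip is at deck z=-58 and its collar's underside at z=28.
- pin_grip (a point): Middle of the pin's red grip, 113 mm from the tip on its axis; axes as the pin's.
- stand: Fixed grey block 64 x 64 x 70 mm that holds the pin upright in a 16 mm hole, 60 mm deep. Origin: centre of its underside on the bench; the pin's tip stands 10 mm above the bench.
- small_bin: Small open yellow bin, 110 x 90 x 55 mm, origin at the centre of its underside. To be left alone.
- parts_dish: Round white dish with electronic parts, 110 mm across, 22 mm high, origin at the centre of its underside. To be left alone.
- screwdriver: Screwdriver lying on the bench, about 200 mm long, along its own x. To be left alone.
Mind the look-alikes: they are no part of the job. There is more than one size of the pin; the one meant has the size given above.

How it is judged (in metres and radians):
On the way, in this order (a step that is already met when the one before it is completed fails the run):
1. the cover's lower edge is in the slot under the yellow lip while its slotted end is still raised (cover at least 0.06 rad steeper than the deck) (x of cover_edge in the frame of deck between -0.086 and -0.068 m and z of cover_edge in the frame of deck between 0.016 and 0.036 m and x of cover_slot in the frame of deck above 0.02 m and z of cover_slot in the frame of deck above 0.034 m and angle between the z axis of cover and the z axis of deck, either way round between 0.06 and 0.6 rad), for 0.1 s.
2. the cover lies flat on the rails, its edge under the lip (angle between the z axis of cover and the z axis of deck, either way round below 0.035 rad and x of cover in the frame of deck between -0.004 and 0.009 m and z of cover in the frame of deck between 0.019 and 0.025 m), for 0.2 s.
At the end, for the whole second after the job is handed in: Cover flat on the rails (2 deg, 3 mm), lower edge under the lip (origin at deck x -4 to 9 mm); pin through slot and both holes: tip within 8 mm and axis within 0.1 rad of the hole axis, collar within 4 mm of the cover; both at rest, released (all of step 2 and z of pin in the frame of deck between -0.062 and -0.054 m and angle between the z axis of pin and the z axis of deck, either way round below 0.1 rad and x of pin in the frame of deck between 0.05 and 0.066 m and y of pin in the frame of deck between -0.008 and 0.008 m and linear speed of each of pin, cover below 0.02 m/s); the robot touches nothing.
It fails at once if the small bin, the parts dish or the screwdriver moved by more than 30 mm (distance of any of small_bin, parts_dish, screwdriver from where it was at the start of the episode above 0.03 m).
It also fails if it takes over 67 s, if anything falls off the work surface, if the arm or the gripper's body presses on something with over 40 N, if the wrist force passes 120 N, or if a joint passes its speed limit or range.

ROBOT

A 6-joint arm with a two-finger parallel gripper is mounted at the origin on the work surface. World frame = base frame: x ahead of the robot, y to its left, z up, the work surface at z = 0. Lengths are in m, angles in degrees, forces in N, time in s.
With the tool pointing down it reaches from about 0.4 to 0.825 m from the base axis. Payload 7 kg.
Tool frame: the origin (TCP) lies at the centre of the arm's flange, where the gripper is bolted on; the fingertips stand 178 mm ahead of it and the grasp point (between the pads) lies 159 mm ahead of it (tip_reach is the distance from the TCP to the fingertips, in m); z points along the fingers, y is the line along which they close (so a half turn about z gives the same grasp; the last joint's range is limited). The gripper opens to 88 mm and grips with 3 to 60 N. Pads are 19 mm wide; open, the fingers measure 130 mm over their backs; the gripper's body (78 mm by 193 mm) begins 47 mm behind the grasp point.
Start: joints at [-59.41, 20.546, 0.682, 0, -70.136, -16.507], TCP at [0.164, -0.655, 0.405] pointing down, gripper open.
Joint ranges: [-176.03, 176.03], [-82.01, 121.73], [-58.28, 71.71], [-173.87, 95.51], [-174.79, -0.11], [-173.66, 173.66]. Speed limits (degrees/s): [136.94, 136.94, 172.46, 180, 180, 180].

INTERFACE

Orientations are given as [roll, pitch, yaw] about the fixed x, y, z axes, in that order (R = Rz(yaw) Ry(pitch) Rx(roll)).
In Python, from plant import * gives the robot as it stands.
- The arm moves only by the shell command python3 -m handwheel 'ROWS'. ROWS is JSON, a list of rows, each a list of 7 numbers: the opening, from -1 (shut) to 1 (fully open), then the shift along the tool's x, y, z as a fraction of full scale, then the turn, a rotation vector about the tool's x, y, z as a fraction of full scale. A call has 1 to 5 rows; each row shifts and turns the commanded pose from where the row before left it, along the tool's axes as they then stand; what a row does not reach is not made up. Full scale, the value 1, is 0.025 m for a shift and 6 degrees for a turn. A row lasts 1/8 s, in which the tool goes at most 62.5 mm and 10.7 degrees, less where a joint would pass 70% of its speed; a pose out of reach is approached as far as the arm can. A call with a number of a shift or a turn outside -1 to 1 is refused whole. A call with a gripper value outside its range is refused whole. The fingers move at their own pace and stop on an object; the grip force is fixed at half the most. Time passes only in rows, so rows that do not move let the fingers close. It gives the time, the measured TCP pose, the force, the opening and the grip force at its end, in the units of the state.
- get_obs(): the state, without advancing time (a new reading comes with each control period).
- snapshot(name): name is "side" or "top"; returns a dict with "color" (400x640x3 uint8, red, green, blue), "fx", "fy", "cx", "cy" (pixels), "R" (3x3) and "t" (3): a world point X has camera coordinates R X + t. Camera axes: x right, y down, z forward; pixel columns grow to the right and rows downward; lengths in m; the calibration is good to about 2 mm. A picture is of the moment at which its call begins. There is no depth.
- close_job(): hands the job in; it is judged then, once.
The state is a dict: "clock": time; "joint_pos": joint angles; "qvel": joint speeds; "tau": joint torques, N m; "tool_pos": TCP position; "orientation": TCP orientation; "force": force on the tool from outside, world axes, zero at the start; "moment": the same for the moment, N m; "opening": finger opening in m; "gripper_force": force on a finger pad.
Only numpy, scipy, OpenCV 4.12 (cv2) and the standard library are available. Lean on these libraries where they do the work, as an engineer would, in place of code of your own. Each camera call takes 0.05 s, during which the arm holds its last target. There are 200 camera calls.

## Working session

There is one attempt and no reset: what is moved stays moved. The work goes in short steps, Python scripts to look and compute and a shell command to move; the robot and the scene stay as the last step left them, time stands still between calls to the robot, and variables do not carry over. Pictures are saved under pics/ and viewed, at most 10 in all, crops included, and the job is handed in when it is done.

```bash
mkdir -p pics; ls; python3 - <<'E'
from plant import *
import cv2,pickle
d={}
for n in("side","top"):
    s=snapshot(n); d[n]=s; cv2.imwrite(f"pics/{n}0.png",s["color"][:,:,::-1])
    print(n,s["fx"],s["cx"],s["cy"],s["R"],s["t"])
pickle.dump(d,open("s0.pkl","wb"))
print(get_obs())
E
```

```text
pics
side 414.51581145126823 318.38654771969027 195.62653101124022 [[-0.90959382 -0.41542976 -0.00756272]
 [-0.27670195  0.61922338 -0.73484586]
 [ 0.30995985 -0.66631864 -0.67819198]] [0.49421318 0.24481334 1.01631849]
top 400.97349875359623 316.4544217867544 197.1364771044429 [[ 2.05672408e-04 -9.99852521e-01  1.71724911e-02]
 [-9.95839840e-01 -1.76955503e-03 -9.11036884e-02]
 [ 9.11206402e-02 -1.70823132e-02 -9.95693338e-01]] [-0.00828915  0.55338442  1.04442866]
{'clock': 0.1, 'joint_pos': array([-5.94091272e+01,  2.05883934e+01,  6.39682300e-01, -1.78401129e-02,
       -7.01362062e+01, -1.65085374e+01]), 'qvel': array([ 0.00820953, -0.18676758,  0.18033044,  0.13165283, -0.02602343,
        0.00641895]), 'tau': array([-2.99150124e-04, -5.84162056e+01,  2.93752652e+01,  7.01555863e+00,
        1.01519926e-02, -9.09476194e-05]), 'tool_pos': array([ 0.16421601, -0.65454817,  0.40380887]), 'orientation': array([ 1.79913817e+02, -8.05182265e-03, -1.65923733e+02]), 'force': array([ 0.03548831, -0.19692616,  0.09445721]), 'moment': array([ 0.01899463, -0.01237909,  0.02251531]), 'gripper_force': 0.0, 'opening': 0.08766414387193215}
```

View pics/top0.png

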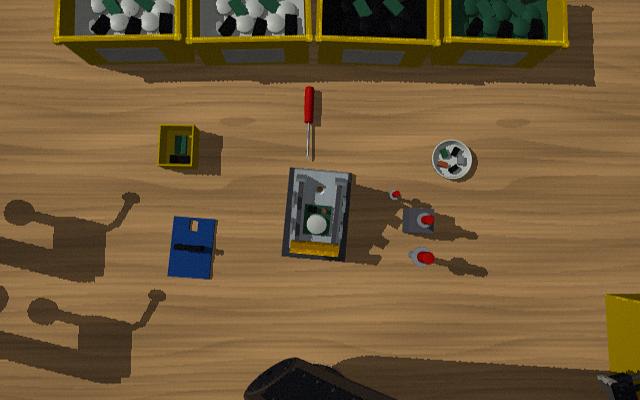

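View pics/side0.png

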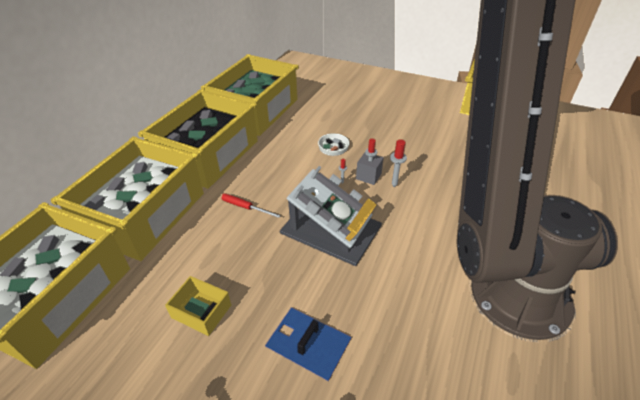

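Top view: cover at (192,247) with its slot at (194,226), jig at (318,215) with its lip at (315,248), hole at (320,188). Pin candidates are (395,195) small, (427,220) in the grey block and (425,257) tall and free-standing. The one in the block fits "upright in its stand"; I confirm it in the crop.

```bash
python3 - <<'E'
import cv2,pickle,numpy as np
d=pickle.load(open("s0.pkl","rb"))
t=d["top"]["color"][155:275,270:450,::-1]; s=d["side"]["color"][125:270,270:420,::-1]
a=cv2.resize(t,None,fx=4,fy=4,interpolation=cv2.INTER_CUBIC)[:, :]
cv2.imwrite("pics/c_top.png",a)
cv2.imwrite("pics/c_side.png",cv2.resize(s,None,fx=4,fy=4,interpolation=cv2.INTER_CUBIC))
E
```

```text
(no output)
```

View pics/c_top.png

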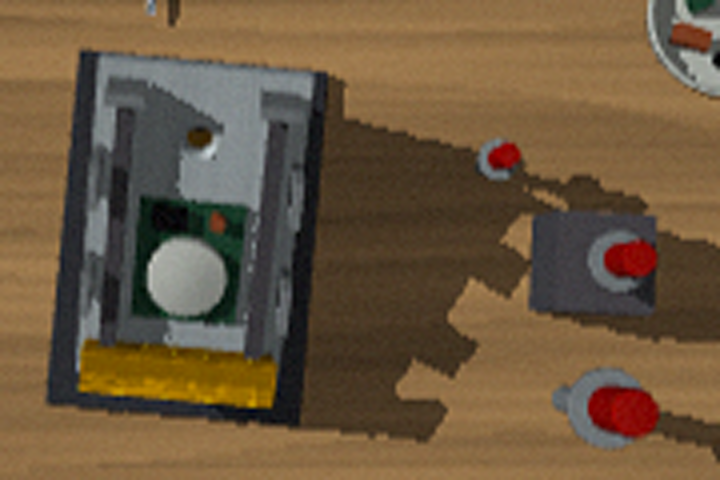

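View pics/c_side.png

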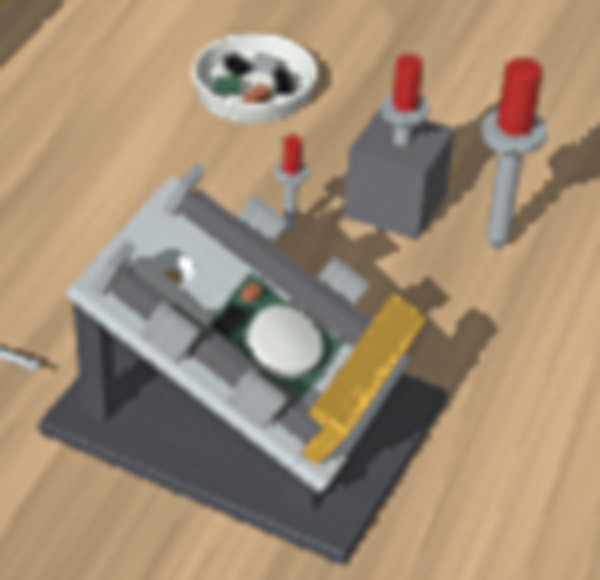

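The crop confirms it: the pin at (427,220) is the middle-sized one in the grey block. The small one at (395,195) and the tall one at (425,257) stand free, so they are look-alikes. The hole mouth is at top (320.3,189.8) and side (315.5,192).

```bash
cat > h.py <<'E'
import numpy as np,cv2,pickle
from scipy.optimize import least_squares
from scipy.spatial.transform import Rotation as Ro
def proj(s,X): 
    c=np.atleast_2d(X)@s["R"].T+s["t"]; return np.c_[s["fx"]*c[:,0]/c[:,2]+s["cx"],s["fy"]*c[:,1]/c[:,2]+s["cy"]]
def ray(s,u,v):
    return -s["R"].T@s["t"], s["R"].T@np.array([(u-s["cx"])/s["fx"],(v-s["cy"])/s["fy"],1])
def onz(s,u,v,z):
    o,d=ray(s,u,v); return o+d*(z-o[2])/d[2]
def tri(a,pa,b,pb):
    A=[];B=[]
    for s,p in((a,pa),(b,pb)):
        o,d=ray(s,*p); d/=np.linalg.norm(d); P=np.eye(3)-np.outer(d,d); A.append(P);B.append(P@o)
    return np.linalg.lstsq(np.vstack(A),np.hstack(B),rcond=None)[0]
def deckR(yaw): return Ro.from_euler("zy",[yaw,-25],degrees=True).as_matrix()
def blobs(img,lo,hi,amin=15):
    h=cv2.cvtColor(img,cv2.COLOR_RGB2HSV); m=cv2.inRange(h,lo,hi)
    n,l,st,c=cv2.connectedComponentsWithStats(m)
    return m,[(c[i].round(1),st[i]) for i in range(1,n) if st[i][4]>amin]
E
python3 - <<'E'
from h import *
d=pickle.load(open("s0.pkl","rb")); T,S=d["top"],d["side"]
P=np.array([[58,0,0],[-66,60,48],[-66,-60,48]])/1e3
ot=np.array([[320.3,189.8],[290.75,240.5],[339.5,244.75]]); os=np.array([[315.5,192],[348,227.5],[369.3,198.8]])
f=lambda q:np.r_[(proj(T,P@deckR(q[2]).T+[q[0],q[1],.095])-ot).ravel(),(proj(S,P@deckR(q[2]).T+[q[0],q[1],.095])-os).ravel()]
r=least_squares(f,[.5,0,-5]);print("deck",r.x,r.fun.round(1))
print("hole tri",tri(T,ot[0],S,os[0]))
for n,s in d.items():
    m,b=blobs(s["color"],(105,120,40),(125,255,255),300)
    for c,st in b: print(n,"blue",c,st)
    cn=max(cv2.findContours(m,0,2)[0],key=cv2.contourArea); q=cv2.approxPolyDP(cn,6,True)[:,0]
    X=np.array([onz(s,*p,.006) for p in q]);print(n,q.tolist(),X.round(4).tolist(),X.mean(0))
    h=cv2.findContours(m,cv2.RETR_LIST,2)[0]
    m2=cv2.inRange(cv2.cvtColor(s["color"],cv2.COLOR_RGB2HSV),(0,190,90),(6,255,255))
    k,l,st,c=cv2.connectedComponentsWithStats(m2)
    for i in range(1,k):
        if st[i][4]>10: print(n,"red",c[i].round(1),st[i])
E
```

```text
deck [ 0.51046189 -0.01029949 -6.1608371 ] [ 0.4  0.  -0.2  1.4  0.2  1.9 -1.4  0.4 -0.5 -1.7 -1.5  0.1]
hole tri [ 0.56050822 -0.01614259  0.12210826]
side blue [309.9 344.2] [ 266  309   84   71 2798]
side [[291, 309], [266, 345], [327, 379], [349, 337], [318, 323], [302, 355], [297, 343], [312, 319]] [[0.4927, 0.2677, 0.006], [0.5015, 0.3714, 0.006], [0.348, 0.3845, 0.006], [0.3407, 0.2778, 0.006], [0.4188, 0.2748, 0.006], [0.4185, 0.3592, 0.006], [0.4409, 0.3388, 0.006], [0.4358, 0.2711, 0.006]] [0.42460095 0.31815463 0.006     ]
side red [371.2 145.4] [369 140   5  12  42]
side red [399.  148.7] [396 141   8  17  81]
side red [342.5 163. ] [342 160   2   7  14]
side red [235.5 200.7] [223 195  28  13  80]
top blue [191.2 248.2] [ 168  217   47   62 2205]
top [[174, 217], [168, 275], [208, 278], [214, 220]] [[0.5009, 0.3748, 0.006], [0.3471, 0.3857, 0.006], [0.3391, 0.2799, 0.006], [0.4929, 0.2676, 0.006]] [0.41998006 0.3269998  0.006     ]
top red [307.4 103.3] [304  86   8  36 213]
top red [395.9 193.6] [392 191   8   6  35]
top red [427.3 219.2] [421 215  13   9  81]
top red [425.8 257.3] [417 252  18  12 156]
```

```bash
cat >> h.py <<'E'
def need(obs,pos,Rt):
    """turn (deg, tool axes) then shift (units of 25 mm, tool axes after the turn)"""
    R0=Ro.from_euler("xyz",obs["orientation"],degrees=True).as_matrix()
    w=Ro.from_matrix(R0.T@Rt).as_rotvec(degrees=True)
    d=np.asarray(pos)-obs["tool_pos"]
    print("turn/6",(w/6).round(2),"shift after",(Rt.T@d/.025).round(2),"shift before",(R0.T@d/.025).round(2))
E
python3 - <<'E'
from h import *
d=pickle.load(open("s0.pkl","rb")); T,S=d["top"],d["side"]
P=np.array([[58,0,0],[-66,60,48],[-66,-60,48],[105,65,0],[105,-65,0]])/1e3
ot=np.array([[320.3,189.8],[290.75,240.5],[339.5,244.75],[295,168.2],[348.2,172.5]])
Q=np.array([[58,0,0],[-66,60,48],[-66,-60,48],[105,65,0],[-105,65,0],[105,-65,0]])/1e3
os=np.array([[315.5,192],[348,227.5],[369.3,198.8],[288,197.5],[350.5,245.5],[314.5,170]])
f=lambda q:np.r_[(proj(T,P@deckR(q[2]).T+[q[0],q[1],.095])-ot).ravel(),(proj(S,Q@deckR(q[2]).T+[q[0],q[1],.095])-os).ravel()]
r=least_squares(f,[.5,0,-5],loss="soft_l1");print("deck",r.x,r.fun.round(1))
print("pin",tri(T,(427.3,219.2),S,(371.2,145.4)), onz(T,427.3,219.2,.125))
E
python3 -m handwheel '[[1,0,0,-1,0,0,-1],[1,0,0,-1,0,0,-1],[1,0,0,0,0,0,-1],[1,0,0,0,0,0,-1],[1,0,0,0,0,0,-1]]' | head -c 700
python3 -m handwheel '[[1,0,0,0,0,0,-1],[1,0,0,0,0,0,-1],[1,0,0,0,0,0,-1],[1,0,0,0,0,0,-1],[1,0,0,0,0,0,-1]]' >/dev/null
python3 -m handwheel '[[1,0,0,0,0,0,-1],[1,0,0,0,0,0,-1],[1,-0.96,-0.6,0,0,0,0],[1,-0.96,-0.6,0,0,0,0],[1,-0.96,-0.6,0,0,0,0]]'
```

```text
deck [ 0.5105204  -0.00944106 -5.36337542] [-0.3 -0.  -0.2  1.7  0.2  1.6  0.   0.5  0.7  1.3 -1.7  0.7 -0.2 -1.5
 -1.8 -0.1 -0.8 -2.   0.3  0.3 -2.3 -0.5]
pin [ 0.49067432 -0.27385801  0.12625583] [ 0.4911834 -0.2740656  0.125    ]
clock: 0.72
tool_pos: [0.1642, -0.6546, 0.4542]
orientation: [180.0, 0.0, -135.7]
force: [0.3, -0.5, 0.6]
opening: 0.0877
gripper_force: 0.0
clock: 1.98
tool_pos: [0.2144, -0.5852, 0.4541]
orientation: [180.0, 0.1, -93.9]
force: [-0.1, 0.4, -0.3]
opening: 0.0874
gripper_force: 0.0
```

```bash
H="python3 -m handwheel"
python3 -m handwheel '[[1,-0.96,-0.6,0,0,0,0],[1,-0.96,-0.6,0,0,0,0],[1,-0.96,-0.6,0,0,0,0],[1,-0.96,-0.6,0,0,0,0],[1,-0.96,-0.6,0,0,0,0]]' >/dev/null
python3 -m handwheel '[[1,-0.96,-0.6,0,0,0,0],[1,-0.96,-0.6,0,0,0,0],[1,-0.96,-0.6,0,0,0,0],[1,-0.96,-0.6,0,0,0,0],[1,-0.96,-0.6,0,0,0,0]]' >/dev/null
python3 -m handwheel '[[1,-0.96,-0.6,0,0,0,0],[1,-0.96,-0.6,0,0,0,0],[1,-0.96,-0.6,0,0,0,0],[1,-0.96,-0.6,0,0,0,0],[1,-0.96,-0.6,0,0,0,0]]' | head -3
python3 -m handwheel '[[1,-0.96,-0.6,0,0,0,0],[1,-0.96,-0.6,0,0,0,0],[1,-0.99,0.23,0,0,0,0],[1,-0.99,0.23,0,0,0,0],[1,-0.99,0.23,0,0,0,0]]' >/dev/null
python3 -m handwheel '[[1,-0.99,0.23,0,0,0,0],[1,-0.99,0.23,0,0,0,0],[1,-0.99,0.23,0,0,0,0],[1,-0.99,0.23,0,0,0,0],[1,-0.99,0.23,0,0,0,0]]' >/dev/null
python3 -m handwheel '[[1,-0.99,0.23,0,0,0,0],[1,-0.99,0.23,0,0,0,0],[1,-0.99,0.23,0,0,0,0],[1,-0.99,0.23,0,0,0,0],[1,-0.99,0.23,0,0,0,0]]' >/dev/null
python3 -m handwheel '[[1,-0.99,0.23,0.5,0,0,0],[1,-0.99,0.23,0.5,0,0,0],[1,-0.99,0.23,0.5,0,0,0],[1,-0.99,0.23,0.5,0,0,0],[1,-0.99,0.23,0.5,0,0,0]]'
python3 - <<'E'
from h import *
from plant import *
need(get_obs(),[.420,.327,.195],Ro.from_euler("xyz",[180,0,-94.3],degrees=True).as_matrix())
E
```

```text
clock: 3.85
tool_pos: [0.4634, -0.2413, 0.4544]
orientation: [180.0, 0.0, -93.9]
clock: 6.35
tool_pos: [0.4231, 0.2559, 0.3915]
orientation: [180.0, -0.0, -93.9]
force: [1.2, -0.1, -0.4]
opening: 0.0878
gripper_force: 0.0
turn/6 [ 0.   -0.    0.06] shift after [-2.83  0.34  7.86] shift before [-2.83  0.32  7.86]
```

```bash

python3 -m handwheel '[[1,-0.94,0.11,0,0,0,0.06],[1,-0.94,0.11,0,0,0,0],[1,-0.95,0.1,0,0,0,0],[1,0,0,1,0,0,0],[1,0,0,1,0,0,0]]' >/dev/null
python3 -m handwheel '[[1,0,0,1,0,0,0],[1,0,0,1,0,0,0],[1,0,0,1,0,0,0],[1,0,0,1,0,0,0],[1,0,0,1,0,0,0]]' |head -3
python3 -m handwheel '[[1,0,0,0.86,0,0,0],[1,0,0,0,0,0,0],[-1,0,0,0,0,0,0],[-1,0,0,0,0,0,0],[-1,0,0,0,0,0,0]]'
python3 -m handwheel '[[-1,0,0,0,0,0,0],[-1,0,0,0,0,0,0],[-1,0,0,0,0,0,0],[-1,0,0,0,0,0,0]]'
python3 - <<'E'
from h import *
from plant import *
need(get_obs(),[.420,.327,.195],Ro.from_euler("xyz",[180,0,-94.3],degrees=True).as_matrix())
E
```

```text
clock: 7.6
tool_pos: [0.4208, 0.3271, 0.2164]
orientation: [-180.0, 0.0, -94.3]
clock: 8.22
tool_pos: [0.4208, 0.3266, 0.1965]
orientation: [-180.0, 0.1, -94.3]
force: [0.2, 0.6, 0.6]
opening: 0.063
gripper_force: 0.0
clock: 8.72
tool_pos: [0.4206, 0.3263, 0.1956]
orientation: [180.0, -0.0, -94.3]
force: [0.9, -0.3, 0.2]
opening: 0.0232
gripper_force: 0.0
turn/6 [ 0. -0.  0.] shift after [-0.02  0.03  0.03] shift before [-0.02  0.03  0.03]
```

```bash

python3 -m handwheel '[[-1,0,0,0,0,0,0],[-1,0,0,0,0,0,0],[-1,0,0,0,0,0,0],[-1,0,0,-0.5,0,0,0],[-1,0,0,-1,0,0,0]]'
python3 -m handwheel '[[-1,0,0,-1,0.5,0,0],[-1,0,0,-1,1,0,0],[-1,0,0,-1,1,0,0],[-1,0,0,-1,1,0,0],[-1,0,0,-1,1,0,0]]'
cat >> h.py <<'E'
DECK=[.5105,-.0095,.095,-5.3]
M=np.array([[0,-1,0],[-1,0,0],[0,0,-1.]])
def cov(xe,ze,al,off=(0,0,.1956),ye=0):
    D=deckR(DECK[3]); C=D@Ro.from_euler("y",-al,degrees=True).as_matrix(); Rt=C@M
    e=np.array(DECK[:3])+D@np.array([xe,ye,ze]); o=e+C@np.array([.08,0,0])
    return o-Rt@np.array(off),Rt
E
python3 - <<'E'
from h import *
from plant import *
o=get_obs()
for a in ((-.03,.07,18),(-.03,.043,18),(-.075,.025,18)):
    p,R=cov(*a);print(a,p.round(4));need(o,p,R)
E
```

```text
clock: 9.35
tool_pos: [0.4203, 0.3259, 0.2331]
orientation: [179.9, -0.1, -94.3]
force: [0.9, -0.4, -2.0]
opening: 0.0135
gripper_force: 30.0
clock: 9.98
tool_pos: [0.3995, 0.3276, 0.3567]
orientation: [-152.8, 0.1, -94.3]
force: [0.8, 0.1, -2.7]
opening: 0.0138
gripper_force: 30.0
(-0.03, 0.07, 18) [ 0.3789 -0.0082  0.3434]
turn/6 [ 2.61 -0.25  0.28] shift after [13.46 -0.22  0.21] shift before [13.45  0.07  0.55]
(-0.03, 0.043, 18) [ 0.3903 -0.0082  0.3189]
turn/6 [ 2.61 -0.25  0.28] shift after [13.46  0.12  1.24] shift before [13.42  0.12  1.63]
(-0.075, 0.025, 18) [ 0.3573 -0.004   0.2837]
turn/6 [ 2.61 -0.25  0.28] shift after [13.46  2.05  1.37] shift before [13.36  1.94  2.27]
```

```bash

python3 -m handwheel '[[-1,0,0,-0.7,0.87,-0.08,0.09],[-1,0,0,-0.7,0.87,-0.08,0.09],[-1,0,0,-0.6,0.87,-0.09,0.1],[-1,0.96,0,0,0,0,0],[-1,0.96,0,0,0,0,0]]' |head -3
python3 -m handwheel '[[-1,0.96,0,0,0,0,0],[-1,0.96,0,0,0,0,0],[-1,0.96,0,0,0,0,0],[-1,0.96,0,0,0,0,0],[-1,0.96,0,0,0,0,0]]' |head -3
python3 -m handwheel '[[-1,0.96,0,0,0,0,0],[-1,0.96,0,0,0,0,0],[-1,0.96,0,0,0,0,0],[-1,0.96,0,0,0,0,0],[-1,0.96,0,0,0,0,0]]' |head -3
python3 -m handwheel '[[-1,0.96,0,0,0,0,0],[-1,0.96,0,0,0,0,0],[-1,0,0,0,0,0,0]]'
python3 - <<'E'
from h import *
from plant import *
o=get_obs()
for a in ((-.03,.07,18),(-.03,.043,18),(-.075,.025,18)):
    p,R=cov(*a);print(a,p.round(4));need(o,p,R)
E
```

```text
clock: 10.6
tool_pos: [0.3695, 0.2799, 0.3956]
orientation: [-137.4, 2.2, -94.8]
clock: 11.22
tool_pos: [0.3765, 0.18, 0.4288]
orientation: [-139.7, 1.2, -95.8]
clock: 11.85
tool_pos: [0.3746, 0.066, 0.4485]
orientation: [-141.1, 0.9, -96.0]
clock: 12.22
tool_pos: [0.3708, 0.0179, 0.4506]
orientation: [-141.3, 1.0, -96.1]
force: [0.3, -0.2, -2.1]
opening: 0.0137
gripper_force: 30.0
(-0.03, 0.07, 18) [ 0.3789 -0.0082  0.3434]
turn/6 [ 0.69 -0.31 -0.03] shift after [1.18 2.59 3.39] shift before [1.07 2.33 3.61]
(-0.03, 0.043, 18) [ 0.3903 -0.0082  0.3189]
turn/6 [ 0.69 -0.31 -0.03] shift after [1.18 2.92 4.42] shift before [1.04 2.59 4.65]
(-0.075, 0.025, 18) [ 0.3573 -0.004   0.2837]
turn/6 [ 0.69 -0.31 -0.03] shift after [1.18 4.86 4.55] shift before [1.04 4.51 4.92]
```

```bash

python3 -m handwheel '[[-1,0.3,0.85,0.85,0,0,0],[-1,0.3,0.85,0.85,0,0,0],[-1,0.3,0.85,0.85,0,0,0],[-1,0.2,0,0.8,0.69,-0.3,0],[-1,0,0,0,0,0,0]]'
python3 - <<'E'
from h import *
from plant import *
o=get_obs();print(o["joint_pos"].round(1))
for a in ((-.03,.07,18),(-.03,.043,18),(-.075,.025,18)):
    p,R=cov(*a);need(o,p,R)
for n in("side","top"):
    s=snapshot(n); pickle.dump(s,open(f"s1{n}.pkl","wb"))
    y,x=(120,250) if n=="side" else (150,250)
    cv2.imwrite(f"pics/{n}1.png",cv2.resize(s["color"][y:y+150,x:x+200,::-1],None,fx=4,fy=4,interpolation=cv2.INTER_CUBIC))
E
```

```text
clock: 12.85
tool_pos: [0.4094, -0.0191, 0.4181]
orientation: [-142.6, 3.0, -94.5]
force: [-0.3, -0.8, -3.3]
opening: 0.0138
gripper_force: 30.0
[ 24.3 -18.2 -58.2  45.5 -21.1 -68.6]
turn/6 [ 0.92  0.12 -0.04] shift after [-0.22  2.96  1.34] shift before [-0.18  2.82  1.62]
turn/6 [ 0.92  0.12 -0.04] shift after [-0.22  3.29  2.37] shift before [-0.17  3.05  2.68]
turn/6 [ 0.92  0.12 -0.04] shift after [-0.22  5.23  2.5 ] shift before [-0.16  4.96  2.99]
```

View pics/side1.png

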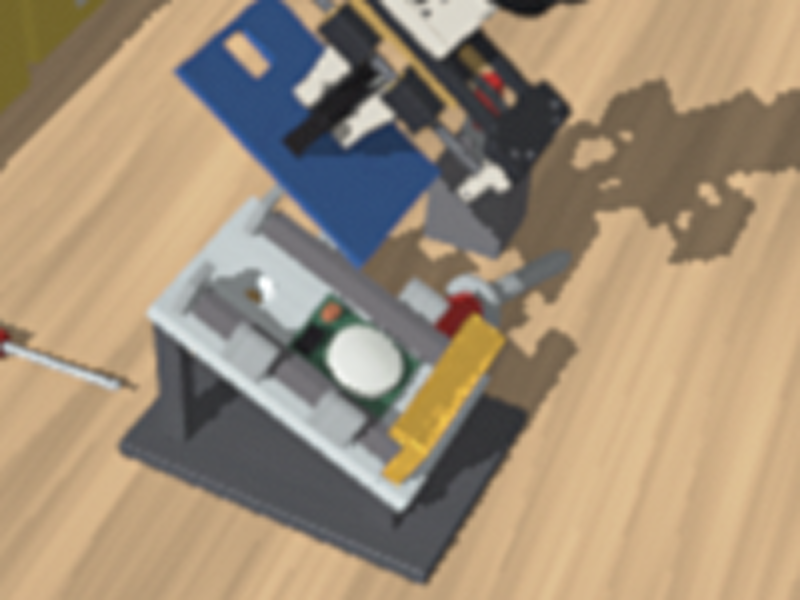

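The side view shows the cover held above the jig, raised more steeply. A pin with red grip at side (365,196) now lies beside the jig near the lip, so I check the top view.

```bash
python3 - <<'E'
import pickle,cv2
s=pickle.load(open("s1top.pkl","rb"))
cv2.imwrite("pics/top1b.png",cv2.resize(s["color"][100:300,220:480,::-1],(780,600),interpolation=cv2.INTER_CUBIC))
E
```

```text
(no output)
```

View pics/top1b.png

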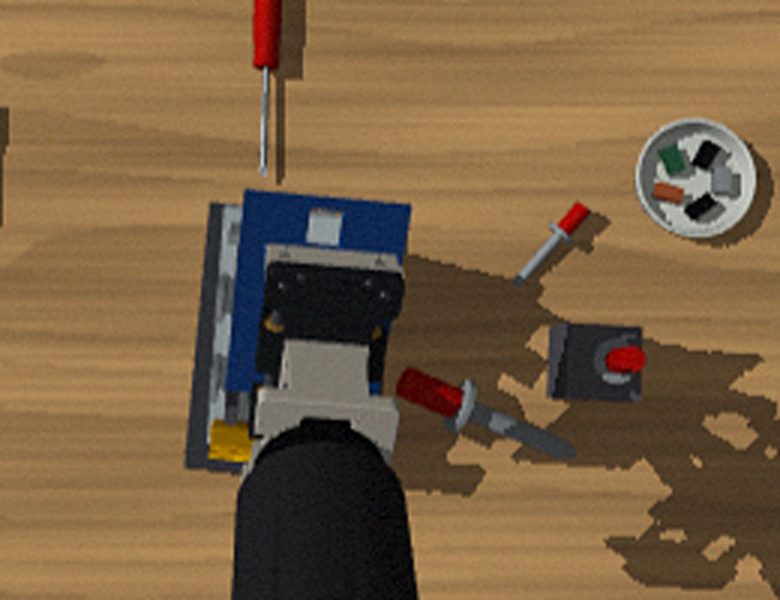

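The top view shows the cover over the jig. Both loose look-alikes have toppled by themselves: the small one at (405,180), the tall one at (375,235). The target pin still stands in its block at (428,220). The steep tilt has put joint 3 at its limit (-58.2 deg), so I use a flatter hook angle and log the joints to get the arm's reach.

```bash
cat > log.py <<'E'
from plant import *
import json
o=get_obs(); open("log.txt","a").write(json.dumps([list(map(float,o[k])) for k in("joint_pos","tool_pos","orientation")])+"\n")
print(round(o["clock"],2),o["joint_pos"].round(1),o["tool_pos"].round(4),o["orientation"].round(1),o["force"].round(1),round(o["opening"],4))
E
python3 log.py
python3 -m handwheel '[[-1,0,0,0,-1,0,0],[-1,0,0,0,-0.3,0,0]]' >/dev/null; python3 log.py
python3 - <<'E'
from h import *
from plant import *
o=get_obs()
for a in ((-.03,.07,6),(-.03,.045,6),(-.075,.025,6)):
    p,R=cov(*a);print(p.round(3));need(o,p,R)
E
```

```text
12.95 [ 24.5 -18.3 -58.3  45.4 -21.3 -68.7] [ 0.4087 -0.0185  0.4181] [-142.6    2.9  -94.5] [ 0.2 -0.2 -3. ] 0.0138
13.2 [ 30.3 -17.1 -50.   25.8 -33.5 -54.1] [ 0.4085 -0.0167  0.4186] [-150.6    3.1  -94.3] [ 0.8  0.9 -1.3] 0.0137
[ 0.421 -0.012  0.355]
turn/6 [0.25 0.17 0.  ] shift after [-0.12  0.89  2.46] shift before [-0.08  0.83  2.49]
[ 0.432 -0.012  0.332]
turn/6 [0.25 0.17 0.  ] shift after [-0.12  0.99  3.46] shift before [-0.06  0.9   3.48]
[ 0.4   -0.008  0.295]
turn/6 [0.25 0.17 0.  ] shift after [-0.12  2.87  4.06] shift before [-0.05  2.76  4.14]
```

```bash
cat > kin.py <<'E'
from h import *
import json
def Y(a):return Ro.from_euler("y",a,degrees=True).as_matrix()
def X(a):return Ro.from_euler("x",a,degrees=True).as_matrix()
def Z(a):return Ro.from_euler("z",a,degrees=True).as_matrix()
def fk(q,k,s4):
    h,s,a0,L1,L2,e,d=k
    R=Z(q[0]);p=R@[a0,s,h]; R=R@Y(q[1]);p=p+R@[0,0,L1]; R=R@Y(-q[2]);p=p+R@[L2,0,e]
    R=R@X(s4*q[3])@Y(-q[4]); return p+R@[d,0,0],R@X(s4*q[5])
def fit():
    D=[json.loads(l) for l in open("log.txt")]+[[[-59.409,20.588,.640,-.018,-70.136,-16.5],[.16422,-.65455,.40381],[179.914,-.008,-165.924]]]
    best=None
    for s4 in(1,-1):
        r=least_squares(lambda k:np.ravel([(fk(q,k,s4)[0]-p) for q,p,_ in D])*1e3,[.4,-.19,0,.4,.4,0,.1])
        if best is None or r.cost<best[0]: best=(r.cost,r.x,s4)
    q,p,o=D[-1]; C=fk(q,best[1],best[2])[1].T@Ro.from_euler("xyz",o,degrees=True).as_matrix()
    err=[np.degrees(np.arccos(min(1,(np.trace((fk(q,best[1],best[2])[1]@C).T@Ro.from_euler("xyz",o,degrees=True).as_matrix())-1)/2))) for q,p,o in D]
    return best,C,err
lo=np.array([-176,-82,-58.28,-173.87,-174.79,-173.66]);hi=np.array([176,121.73,71.71,95.51,-.11,173.66])
def ik(p,R,b,C,q0):
    def f(q):
        P,A=fk(q,b[1],b[2]); return np.r_[(P-p)*1e3,Ro.from_matrix((A@C).T@R).as_rotvec(degrees=True)]
    return least_squares(f,np.clip(q0,lo+.1,hi-.1),bounds=(lo,hi))
E
python3 - <<'E'
from kin import *
b,C,err=fit();print(b,err,C.round(2))
for q0 in ([30,-17,-50,26,-33,-54],[30,-60,-20,0,-20,-54],[30,-17,-50,-100,-33,70]):
  for al in (4,6,8,12,18):
    for xe,ze in((-.03,.05),(-.075,.025)):
        r=ik(*cov(xe,ze,al),b,C,q0);print(al,xe,r.cost.round(2),r.x.round(0))
E
```

```text
(np.float64(313.9702306024489), array([-0.29758549, -0.1929221 ,  0.47757976,  0.56848592, -0.09971738,
        0.18548423,  0.03998629]), -1) [np.float64(0.00890864408030897), np.float64(0.008908644162131685), np.float64(1.7075472925031877e-06)] [[-0. -0.  1.]
 [-1.  0. -0.]
 [-0. -1. -0.]]
4 -0.03 3075.2 [ 26. -17. -58.  17. -32. -45.]
4 -0.075 6322.19 [ 31. -21. -58.  19. -36. -50.]
6 -0.03 3067.0 [ 27. -18. -58.  19. -32. -47.]
6 -0.075 6222.63 [ 32. -22. -58.  21. -36. -52.]
8 -0.03 3069.48 [ 28. -18. -58.  21. -32. -50.]
8 -0.075 6133.95 [ 33. -23. -58.  23. -36. -55.]
12 -0.03 3105.05 [ 30. -20. -58.  26. -32. -55.]
12 -0.075 5983.03 [ 36. -25. -58.  28. -37. -61.]
18 -0.03 3229.34 [ 33. -23. -58.  33. -33. -63.]
18 -0.075 5790.2 [ 42. -28. -58.  36. -40. -71.]
4 -0.03 0.0 [ 26.   8.  39.  13. -95. -27.]
4 -0.075 0.0 [  29.    6.   50.   14. -108.  -26.]
6 -0.03 0.0 [ 26.   7.  39.  14. -94. -27.]
6 -0.075 0.0 [  29.    5.   50.   16. -107.  -26.]
8 -0.03 0.0 [ 27.   6.  39.  15. -93. -28.]
8 -0.075 0.0 [  30.    4.   50.   17. -106.  -26.]
12 -0.03 0.0 [ 29.   4.  39.  18. -92. -28.]
12 -0.075 0.0 [  32.    2.   50.   20. -105.  -27.]
18 -0.03 0.0 [ 31.   2.  40.  22. -90. -29.]
18 -0.075 0.0 [  35.   -0.   50.   25. -103.  -27.]
4 -0.03 3075.2 [ 26. -17. -58.  17. -32. -45.]
4 -0.075 6322.19 [ 31. -21. -58.  19. -36. -50.]
6 -0.03 3067.0 [ 27. -18. -58.  19. -32. -47.]
6 -0.075 6222.63 [ 32. -22. -58.  21. -36. -52.]
8 -0.03 3069.48 [ 28. -18. -58.  21. -32. -50.]
8 -0.075 6133.95 [ 33. -23. -58.  23. -36. -55.]
12 -0.03 3105.05 [ 30. -20. -58.  26. -32. -55.]
12 -0.075 5983.03 [ 36. -25. -58.  28. -37. -61.]
18 -0.03 3229.34 [ 33. -23. -58.  33. -33. -63.]
18 -0.075 5790.2 [ 42. -28. -58.  36. -40. -71.]
```

```bash

python3 -m handwheel '[[-1,0,0,0.5,0,0.17,0],[-1,0,0,0.5,0,0,0]]' >/dev/null; python3 log.py
python3 -m handwheel '[[-1,0,0.4,0.5,0,0,0],[-1,0,0.4,0.5,0,0,0]]' >/dev/null; python3 log.py
python3 -m handwheel '[[-1,0,0,0.5,0.25,0,0],[-1,0,0,0,0,0,0]]' ; python3 log.py
python3 - <<'E'
from kin import *
from plant import *
o=get_obs()
for a in ((-.03,.045,6),(-.075,.025,6)):
    p,R=cov(*a);print(p.round(3));need(o,p,R)
D=[json.loads(l) for l in open("log.txt")]+[[[-59.409,20.588,.640,-.018,-70.136,-16.5],[.16422,-.65455,.40381],[179.914,-.008,-165.924]]]
A=[];B=[]
for q,p,_ in D:
    R1=Z(q[0]);R2=R1@Y(q[1]);R3=R2@Y(-q[2]);R4=R3@X(-q[3]);R5=R4@Y(-q[4])
    A.append(np.c_[R1,R2[:,2],R3[:,[0,2]],R4[:,1],R5[:,[0]]]);B.append(p)
A=np.vstack(A);B=np.hstack(B)
k,res,rk,sv=np.linalg.lstsq(A,B,rcond=None);print(k.round(4),sv.round(3),((A@k-B)*1e3).round(1))
E
```

```text
13.45 [ 28.2 -14.1 -52.5  30.3 -28.6 -57.4] [ 0.4212 -0.0169  0.3969] [-150.4    2.1  -94.8] [ 0.  -0.5 -2.5] 0.0134
13.7 [ 26.3 -12.5 -57.7  37.2 -22.1 -63.6] [ 0.4161 -0.0154  0.3651] [-150.4    2.1  -94.8] [ 0.8 -0.2 -2.4] 0.0137
clock: 13.95
tool_pos: [0.4275, -0.0181, 0.3618]
orientation: [-149.5, 2.2, -94.7]
force: [0.2, -0.1, -2.8]
opening: 0.0138
gripper_force: 30.0
13.95 [ 23.6 -11.  -58.2  40.8 -18.9 -65. ] [ 0.4275 -0.0181  0.3618] [-149.5    2.2  -94.7] [ 0.2 -0.1 -2.8] 0.0138
[ 0.432 -0.012  0.332]
turn/6 [0.07 0.   0.01] shift after [-0.2   0.48  1.11] shift before [-0.21  0.47  1.12]
[ 0.4   -0.008  0.295]
turn/6 [0.07 0.   0.01] shift after [-0.2   2.35  1.72] shift before [-0.21  2.34  1.74]
[ 0.      0.      0.1988  0.6016  0.4636 -0.     -0.1918  0.1999] [4.841 3.791 3.054 0.784 0.415 0.238 0.136 0.097] [ 0.  0.  0. -0. -0. -0. -0. -0. -0. -0. -0.  0.  0.  0.  0.  0.  0.  0.]
```

```bash
cat >> kin.py <<'E'
def fk(q,k=None,s4=-1):
    R=Z(q[0]);p=R@[0,0,.1988]; R=R@Y(q[1]);p=p+R@[0,0,.6016]; R=R@Y(-q[2]);p=p+R@[.4636,0,0]
    R=R@X(-q[3]);p=p+R@[0,-.1918,0];R=R@Y(-q[4]); return p+R@[.1999,0,0],R@X(-q[5])
C=np.array([[0,0,1.],[-1,0,0],[0,-1,0]])
def sols(p,R,n=60,seed=0):
    g=np.random.default_rng(seed);out=[]
    for i in range(n):
        r=ik(p,R,(0,None,-1),C,lo+(hi-lo)*g.random(6))
        if r.cost<.01 and not any(np.abs(r.x-x).max()<2 for x in out): out.append(r.x)
    return out
E
python3 - <<'E'
from kin import *
F=np.diag([-1,-1,1.])
for al in (5,10,18):
  for xe,ze in((-.02,.06),(-.075,.025)):
    p,R=cov(xe,ze,al)
    for nm,RR in(("A",R),("B",R@F)):
        for s in sols(p,RR): print(al,xe,nm,s.round(0))
p,R=cov(-.077,.022,0)
for nm,RR in(("A",R),("B",R@F)):
    for s in sols(p,RR): print("flat",nm,s.round(0))
E
```

```bash
cat >> kin.py <<'E'
def handle(xe,ze,al,ye=0):
    D=deckR(DECK[3]); Cc=D@Y(-al)
    return np.array(DECK[:3])+D@np.array([xe,ye,ze])+Cc@np.array([.08,0,.036]),Cc
def toolR(yaw,th,flip=1):
    """tool y along flip*(deck-like y at yaw); tool z=(sin th,0,-cos th) in that yaw frame"""
    z=np.array([np.sin(np.radians(th)),0,-np.cos(np.radians(th))]);y=np.array([0,flip,0.]);return Z(yaw)@np.c_[np.cross(y,z),y,z]
E
python3 - <<'E'
from kin import *
y0=DECK[3]
tip,_=handle(-.077,.022,0)
pinD=np.array(DECK[:3])+deckR(y0)@np.array([.058,0,.055]); pinU=pinD+deckR(y0)@np.array([0,0,.1])
J={"hook10":handle(-.075,.025,10)[0],"flat":tip,"pinlocked":pinD,"pinabove":pinU}
for th in (-40,-30,-20,-10,0,10,20):
  for n,g in J.items():
    for f in(1,-1):
      R=toolR(y0,th,f)
      for s in sols(g-R[:,2]*.163,R,25): print(th,n,f,s.round(0))
E
```

```text
-40 hook10 1 [  13.   31.   -1.  -12.  -97. -106.]
-40 hook10 -1 [ 13.  31.  -1. -12. -97.  74.]
-40 flat 1 [  13.   33.    1.  -11.  -96. -105.]
-40 flat -1 [ 13.  33.   1. -11. -96.  75.]
-40 pinlocked 1 [  11.   36.    9.  -11. -102. -105.]
-40 pinlocked -1 [  11.   36.    9.  -11. -102.   75.]
-40 pinabove 1 [  12.   28.    8.  -12. -109. -107.]
-40 pinabove -1 [  12.   28.    8.  -12. -109.   73.]
-30 hook10 1 [  14.   25.   -7.  -10.  -87. -107.]
-30 hook10 -1 [ 14.  25.  -7. -10. -87.  73.]
-30 flat 1 [  14.   26.   -6.  -10.  -86. -106.]
-30 flat -1 [ 14.  26.  -6. -10. -86.  74.]
-30 pinlocked 1 [  13.   30.    2.   -9.  -92. -106.]
-30 pinlocked -1 [ 13.  30.   2.  -9. -92.  74.]
-30 pinabove 1 [  14.   22.    3.   -9.  -99. -108.]
-30 pinabove -1 [ 14.  22.   3.  -9. -99.  72.]
-20 hook10 1 [  16.   18.  -14.   -7.  -77. -109.]
-20 hook10 -1 [ 16.  18. -14.  -7. -77.  71.]
-20 flat 1 [  16.   20.  -13.   -7.  -76. -108.]
-20 flat -1 [ 16.  20. -13.  -7. -76.  72.]
-20 pinlocked 1 [  14.   23.   -5.   -7.  -81. -107.]
-20 pinlocked -1 [ 14.  23.  -5.  -7. -81.  73.]
-20 pin
[... 937 characters left out ...]
0. -41.   8. -41.  52.]
10 flat 1 [  26.    2.  -41.    8.  -39. -127.]
10 flat -1 [ 26.   2. -41.   8. -39.  53.]
10 pinlocked 1 [  22.    6.  -33.    7.  -43. -122.]
10 pinlocked -1 [ 22.   6. -33.   7. -43.  58.]
10 pinabove 1 [  25.   -3.  -29.    6.  -56. -123.]
10 pinabove -1 [ 25.  -3. -29.   6. -56.  57.]
20 hook10 1 [  30.   -6.  -55.   26.  -27. -147.]
20 hook10 -1 [ 30.  -6. -55.  26. -27.  33.]
20 flat 1 [  28.   -3.  -55.   28.  -24. -147.]
20 flat -1 [ 28.  -3. -55.  28. -24.  33.]
20 pinlocked 1 [  25.    1.  -46.   22.  -27. -138.]
20 pinlocked -1 [ 25.   1. -46.  22. -27.  42.]
20 pinabove 1 [  29.  -10.  -40.   16.  -44. -135.]
20 pinabove -1 [ 29. -10. -40.  16. -44.  45.]
```

The kinematics came out exactly: lateral wrist offset 0.19 m, and no joint solution for gripping across the bar on the slope. With the fingers closing along the bar's 70 mm length (cover y), the tool can stay near vertical at the jig. I lay the cover down beside the jig and regrip it that way.

```bash

python3 -m handwheel '[[-1,-0.97,0,-0.2,0,0,0],[-1,-0.97,0,-0.2,0,0,0],[-1,-0.97,0,-0.1,0,0,0],[-1,-0.97,0,0,0,0,0],[-1,-0.97,0,0,0,0,0]]'|head -3
python3 -m handwheel '[[-1,-0.97,0,0,0,0,0],[-1,-0.97,0,0,0,0,0],[-1,-0.97,0,0,-1,0,0],[-1,-0.97,0,0,-1,0,0],[-1,0,0,0,-1,0,0]]'|head -3
python3 -m handwheel '[[-1,0,0,0,-1,0,0],[-1,0,0,0,-1,0,0],[-1,0,0,0,0,0,0]]'
python3 - <<'E'
from kin import *
from plant import *
o=get_obs()
need(o,[.45,.2,.1956],Ro.from_euler("xyz",[180,0,-95],degrees=True).as_matrix())
for f in(1,-1):
  for th in(-27,0):
    R=toolR(-5,th,f); g=np.array([.45,.2,.036])
    for zz in(0,.15):
        for s in sols(g-R[:,2]*.163+[0,0,zz],R,25): print(f,th,zz,s.round(0))
E
python3 log.py
```

```text
clock: 14.58
tool_pos: [0.4305, 0.1033, 0.3778]
orientation: [-149.5, 2.3, -94.7]
clock: 15.2
tool_pos: [0.4379, 0.2017, 0.3816]
orientation: [-167.8, 2.3, -94.5]
clock: 15.58
tool_pos: [0.4392, 0.2, 0.3816]
orientation: [-179.5, 2.3, -94.8]
force: [1.1, -0.0, -2.3]
opening: 0.0138
gripper_force: 30.0
turn/6 [-0.08  0.39  0.04] shift after [-0.04 -0.43  7.44] shift before [ 0.27 -0.37  7.44]
1 -27 0 [  33.   31.  -11.  -17.  -70. -119.]
1 -27 0.15 [  33.   21.   -4.  -16.  -86. -124.]
1 0 0 [  47.   17.  -36.   -0.  -36. -142.]
1 0 0.15 [  47.    6.  -26.    0.  -58. -142.]
-1 -27 0 [ 33.  31. -11. -17. -70.  61.]
-1 -27 0.15 [ 33.  21.  -4. -16. -86.  56.]
-1 0 0 [ 47.  17. -36.   0. -36.  38.]
-1 0 0.15 [ 47.   6. -26.  -0. -58.  38.]
15.57 [ 47.4   2.7 -24.9  -1.2 -60.3 -51.6] [0.4392 0.2    0.3816] [-179.5    2.3  -94.8] [ 1.1 -0.  -2.3] 0.0138
```

```bash

python3 -m handwheel '[[-1,0,-0.43,0.9,-0.08,0.39,0.04],[-1,0,0,1,0,0,0],[-1,0,0,1,0,0,0],[-1,0,0,1,0,0,0],[-1,0,0,1,0,0,0]]'|head -3
python3 -m handwheel '[[-1,0,0,1,0,0,0],[-1,0,0,1,0,0,0],[-1,0,0,0.44,0,0,0],[-1,0,0,0,0,0,0],[1,0,0,0,0,0,0]]'
python3 -m handwheel '[[1,0,0,0,0,0,0],[1,0,0,0,0,0,0],[1,0,0,-1,0,0,0],[1,0,0,-1,0,0,-1],[1,0,0,-1,0,0,-1]]'
python3 -m handwheel '[[1,0,0,-1,0,0,-1],[1,0,0,0,0,0,-1],[1,0,0,0,0,0,-1],[1,0,0,0,0,0,-1],[1,0,0,0,0,0,-1]]'>/dev/null
python3 -m handwheel '[[1,0,0,0,0,0,-1],[1,0,0,0,0,0,-1],[1,0,0,0,0,0,-1],[1,0,0,0,0,0,-1],[1,0,0,0,0,0,-1]]'>/dev/null
python3 -m handwheel '[[1,0,0,0,0,0,-1],[1,0,0,0,0,0,-1],[1,0,0,0,0,0,-1]]'
python3 - <<'E'
from kin import *
from plant import *
o=get_obs()
R=toolR(-5,-27,-1); g=np.array([.45,.2,.036]); 
need(o,g-R[:,2]*.163,R); need(o,g-R[:,2]*.223,R)
s=snapshot("top"); pickle.dump(s,open("s2top.pkl","wb"))
h=cv2.cvtColor(s["color"],cv2.COLOR_RGB2HSV); m=cv2.inRange(h,(105,120,40),(125,255,255))
ys,xs=np.nonzero(m);print(xs.min(),xs.max(),ys.min(),ys.max())
cv2.imwrite("pics/top2.png",cv2.resize(s["color"][150:300,180:380,::-1],None,fx=3,fy=3,interpolation=cv2.INTER_CUBIC))
E
```

```text
clock: 16.2
tool_pos: [0.4495, 0.199, 0.2585]
orientation: [-179.8, -0.1, -94.9]
clock: 16.82
tool_pos: [0.4508, 0.1994, 0.1991]
orientation: [-179.9, -0.0, -95.0]
force: [-0.5, -0.4, -0.3]
opening: 0.0193
gripper_force: 0.0
clock: 17.45
tool_pos: [0.4504, 0.1989, 0.2741]
orientation: [-180.0, -0.1, -82.8]
force: [-0.6, 0.3, 0.0]
opening: 0.0683
gripper_force: 0.0
clock: 19.08
tool_pos: [0.4504, 0.1989, 0.2983]
orientation: [179.9, -0.1, -4.8]
force: [-0.3, 0.4, -0.1]
opening: 0.0876
gripper_force: 0.0
turn/6 [ 0.02 -4.51  0.03] shift after [ 4.74 -0.04  2.84] shift before [ 2.93 -0.04  4.68]
turn/6 [ 0.02 -4.51  0.03] shift after [ 4.74 -0.04  0.44] shift before [ 4.03 -0.03  2.55]
216 262 205 267
```

View pics/top2.png

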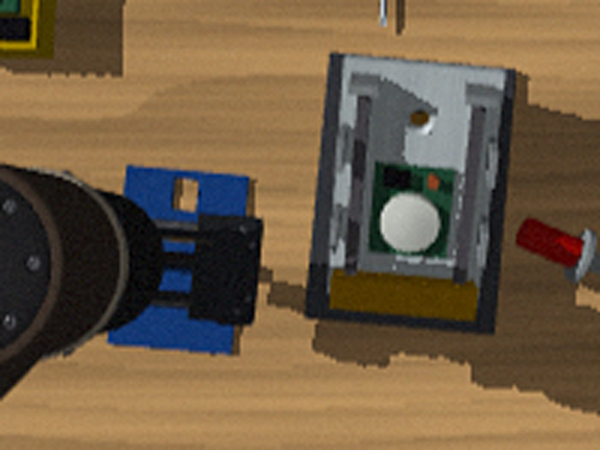

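The cover lies flat beside the jig, with corners at crop (127,166), (250,179), (238,353), (110,343), which is a centre near top pixel (240.4,236.8).

```bash
python3 - <<'E'
from kin import *
from plant import *
s=pickle.load(open("s2top.pkl","rb")); q=np.array([[127,166],[250,179],[238,353],[110,343]])/3+[180,150]
X=np.array([onz(s,*p,.006) for p in q]); c=X.mean(0); print(X.round(4),c)
print([np.degrees(np.arctan2(*(v[[1,0]]))) for v in(X[0]-X[3],X[1]-X[2],)],np.degrees(np.arctan2(*(X[0]-X[1])[[0,1]]))*-1)
o=get_obs(); R=toolR(-5,-27,-1)
for a in(.225,.163): need(o,np.r_[c[:2],.036]-R[:,2]*a,R)
E
```

```text
[[0.5325 0.2461 0.006 ]
 [0.5209 0.1355 0.006 ]
 [0.366  0.1442 0.006 ]
 [0.3749 0.2578 0.006 ]] [0.4485806  0.19590768 0.006     ]
[np.float64(-4.2284326462864295), np.float64(-3.23225066833165)] -5.9759855427739055
turn/6 [ 0.03 -4.51  0.07] shift after [4.71 0.13 0.38] shift before [4.02 0.16 2.48]
turn/6 [ 0.03 -4.51  0.07] shift after [4.71 0.13 2.86] shift before [2.89 0.15 4.69]
```

```bash

python3 -m handwheel '[[1,0.8,0,0,0,-0.9,0],[1,0.8,0,0,0,-0.9,0],[1,0.8,0,0,0,-0.9,0],[1,0.8,0,0,0,-0.9,0.07],[1,0.8,0,0,0,-0.9,0]]'
python3 - <<'E'
from kin import *
from plant import *
o=get_obs(); R=toolR(-5,-27,-1)
for a in(.225,.163): need(o,np.r_[.4486,.1959,.036]-R[:,2]*a,R)
E
```

```text
clock: 19.75
tool_pos: [0.5483, 0.1903, 0.2796]
orientation: [179.8, 27.1, -5.6]
force: [-0.7, 0.6, 0.3]
opening: 0.0876
gripper_force: 0.0
turn/6 [-0.01  0.01 -0.09] shift after [0.87 0.12 1.5 ] shift before [0.87 0.12 1.49]
turn/6 [-0.01  0.01 -0.09] shift after [0.87 0.12 3.98] shift before [0.88 0.12 3.97]
```

```bash

python3 -m handwheel '[[1,0.8,0.12,0.5,0,0,-0.09],[1,0,0,1,0,0,0],[1,0,0,1,0,0,0],[1,0,0,1,0,0,0],[1,0,0,0.48,0,0,0]]'|head -3
python3 -m handwheel '[[-1,0,0,0,0,0,0],[-1,0,0,0,0,0,0],[-1,0,0,0,0,0,0],[-1,0,0,0,0,0,0],[-1,0,0,0,0,0,0]]'
python3 -m handwheel '[[-1,0,0,0,0,0,0]]'|tail -2
python3 - <<'E'
from kin import *
from plant import *
o=get_obs(); R=toolR(-5,-27,-1)
need(o,np.r_[.4486,.1959,.036]-R[:,2]*.163,R)
E
```

```text
clock: 20.38
tool_pos: [0.5187, 0.1892, 0.1802]
orientation: [179.9, 27.0, -4.9]
clock: 21.0
tool_pos: [0.5206, 0.1898, 0.1824]
orientation: [-179.9, 26.9, -4.9]
force: [2.0, 0.3, 4.9]
opening: 0.0698
gripper_force: 30.0
opening: 0.0697
gripper_force: 30.0
turn/6 [-0.01 -0.02  0.02] shift after [0.08 0.01 0.01] shift before [0.08 0.01 0.01]
```

```bash

python3 -m handwheel '[[-1,0,0,-0.6,0,0,0],[-1,0,0,-1,0,0,0],[-1,0,0,-1,0,0,0],[-1,0,0,-1,0,0.5,0],[-1,0,0,-1,0,0.9,0]]'
python3 -m handwheel '[[-1,0,0,0,0,0.95,0],[-1,0,0,0,0,0.95,0],[-1,0,0,0,0,0.95,0],[-1,0,0,0,0,0.95,0],[-1,0,0,0,0,0.95,0]]'
cat >> kin.py <<'E'
def hk(o,xe,ze,al,ye=0,off=(.002,0,.163)):
    g,_=handle(xe,ze,al,ye); R=toolR(DECK[3],al-2,-1); p=g-R@np.array(off); print((xe,ze,al),p.round(4),end=" "); need(o,p,R)
E
python3 - <<'E'
from kin import *
from plant import *
o=get_obs()
hk(o,-.02,.09,12);hk(o,-.02,.055,12);hk(o,-.075,.026,12)
E
```

```text
clock: 21.75
tool_pos: [0.5715, 0.1848, 0.2855]
orientation: [-180.0, 18.3, -5.0]
force: [0.3, 0.5, -2.7]
opening: 0.0695
gripper_force: 30.0
clock: 22.38
tool_pos: [0.5705, 0.1853, 0.2856]
orientation: [-179.9, -10.2, -4.9]
force: [1.2, -2.0, -2.4]
opening: 0.0698
gripper_force: 30.0
(-0.02, 0.09, 12) [ 0.4662 -0.0114  0.4051] turn/6 [-0.03 -0.03  0.07] shift after [-2.54  8.22 -5.3 ] shift before [-2.58  8.19 -5.33]
(-0.02, 0.055, 12) [ 0.481  -0.0114  0.3734] turn/6 [-0.03 -0.03  0.07] shift after [-2.18  8.16 -3.95] shift before [-2.23  8.14 -3.98]
(-0.075, 0.026, 12) [ 0.4436 -0.0063  0.3239] turn/6 [-0.03 -0.03  0.07] shift after [-4.01  8.1  -2.26] shift before [-4.06  8.07 -2.3 ]
```

```bash

python3 -m handwheel '[[-1,-0.3,0,-1,0,0,0.07],[-1,-0.3,0,-1,0,0,0],[-1,-0.3,0,-1,0,0,0],[-1,-0.3,0.3,-1,0,0,0],[-1,-0.3,0.8,-1,0,0,0]]'|head -3
python3 -m handwheel '[[-1,-0.2,1,-0.3,0,0,0],[-1,-0.2,1,0,0,0,0],[-1,-0.2,1,0,0,0,0],[-1,-0.2,1,0,0,0,0],[-1,-0.2,1,0,0,0,0]]'|head -3
python3 -m handwheel '[[-1,0,1,0,0,0,0],[-1,0,1,0,0,0,0],[-1,0,0,0,0,0,0],[-1,0,0,0,0,0,0]]'
python3 - <<'E'
from kin import *
from plant import *
o=get_obs()
hk(o,-.02,.055,12);hk(o,-.075,.026,12)
P=[snapshot(n) for n in("side","top")]; pickle.dump(P,open("s3.pkl","wb"))
a=cv2.resize(P[0]["color"][130:280,270:420,::-1],(400,400),interpolation=cv2.INTER_CUBIC);b=cv2.resize(P[1]["color"][140:290,245:395,::-1],(400,400),interpolation=cv2.INTER_CUBIC)
cv2.imwrite("pics/h3.png",np.hstack([a,b]))
E
```

```text
clock: 23.0
tool_pos: [0.5091, 0.1628, 0.4025]
orientation: [-179.9, -10.0, -5.3]
clock: 23.62
tool_pos: [0.4715, 0.0389, 0.4029]
orientation: [-179.9, -9.9, -5.4]
clock: 24.12
tool_pos: [0.4674, -0.0096, 0.4034]
orientation: [-179.9, -9.9, -5.4]
force: [-0.2, 0.7, -3.0]
opening: 0.0694
gripper_force: 30.0
(-0.02, 0.055, 12) [ 0.481  -0.0114  0.3734] turn/6 [-0.01  0.02 -0.02] shift after [0.33 0.02 1.28] shift before [0.33 0.02 1.28]
(-0.075, 0.026, 12) [ 0.4436 -0.0063  0.3239] turn/6 [-0.01  0.02 -0.02] shift after [-1.5  -0.04  2.96] shift before [-1.49 -0.04  2.97]
```

View pics/h3.png

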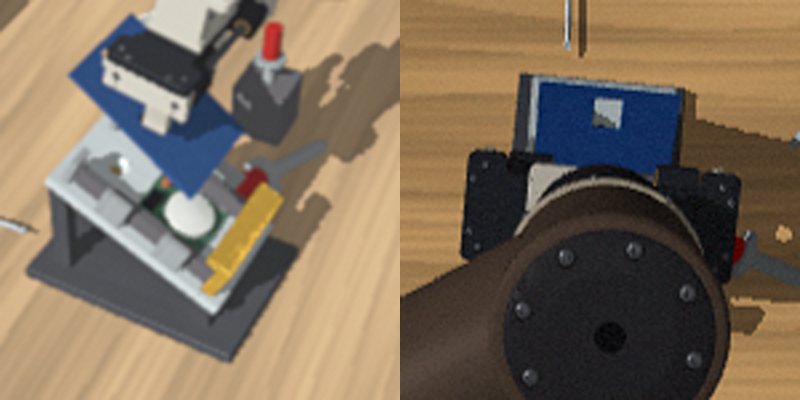

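```bash
python3 - <<'E'
from kin import *
from plant import *
S,T=pickle.load(open("s3.pkl","rb")); o=get_obs()
R=Ro.from_euler("xyz",o["orientation"],degrees=True).as_matrix()
# cover axes: tool at th relative: cover = toolR * inv(rel)
rel=toolR(0,-27,-1); Cc=R@rel.T
h=o["tool_pos"]+R@[.002,0,.163]
pt=lambda x,y,z:h+Cc@np.array([x,y,z-.036])
print("side",proj(S,[pt(-.08,.055,0),pt(-.08,-.055,0)]).round(1),"meas 342.4,203.1 360.8,180.6")
print("top",proj(T,[pt(.08,.055,.006),pt(.08,-.055,.006),pt(.058,0,.006)]).round(1),"meas 295.6,169.3 351.1,173.8; slot",245+208*.375,140+112*.375)
D=deckR(DECK[3]); print("edge in deck",(D.T@(pt(-.08,0,0)-DECK[:3])).round(4), np.degrees(Ro.from_matrix(D.T@Cc).as_rotvec()).round(1))
P=S["color"]
E
```

```text
side [[340.6 205.5]
 [360.1 180.1]] meas 342.4,203.1 360.8,180.6
top [[297.5 171.6]
 [350.4 176.6]
 [323.  183.3]] meas 295.6,169.3 351.1,173.8; slot 323.0 182.0
edge in deck [-0.0197  0.0002  0.0882] [ -2.1 -12.    0.6]
```

```bash
python3 log.py; python3 - <<'E'
from kin import *
from plant import *
S,T=pickle.load(open("s3.pkl","rb")); o=get_obs(); print(o["orientation"])
R=Ro.from_euler("xyz",o["orientation"],degrees=True).as_matrix();print((toolR(-5.3,10,-1).T@R).round(3))
def pts(dx,dp):
    Cc=Z(-5.3)@Y(-37-dp); h=o["tool_pos"]+R@[.002,0,.163]+Cc@np.array([dx,0,0])
    return [h+Cc@(np.array(v)-[0,0,.036]) for v in ([-.08,.055,0],[-.08,-.055,0],[.08,.055,.006],[.08,-.055,.006],[.058,0,.006])]
m=np.array([[342.4,203.1],[360.8,180.6],[295.6,169.3],[351.1,173.8],[323,182]])
f=lambda v:np.r_[(proj(S,pts(*v)[:2])-m[:2]).ravel(),(proj(T,pts(*v)[2:])-m[2:]).ravel()]
r=least_squares(f,[0,0],x_scale=[.001,1]);print(r.x,f([0,0]).round(1),r.fun.round(1))
E
```

```text
24.23 [ 25.3  -2.9 -30.8   6.2 -53.6  56.1] [ 0.4677 -0.0089  0.4037] [-179.9   -9.9   -5.4] [ 0.2  0.2 -2.5] 0.0699
[-179.91043242   -9.91089475   -5.35586008]
[[ 1.    -0.001 -0.002]
 [ 0.001  1.    -0.001]
 [ 0.002  0.001  1.   ]]
[ 3.84677297e-03 -4.61453285e+00] [-1.8  2.4 -0.7 -0.6  1.9  2.3 -0.8  2.8 -0.1  1.3] [-0.7  1.1  0.4 -1.9  2.2  0.3 -0.8  0.8  0.1 -0.4]
```

Found a bug: `deckR` used extrinsic order where intrinsic is needed, which also explains the 2 px residuals. I fix it and refit the deck.

```bash
sed -i 's/from_euler("zy"/from_euler("ZY"/' h.py; python3 - <<'E'
from kin import *
from plant import *
d=pickle.load(open("s0.pkl","rb")); T,S=d["top"],d["side"]
P=np.array([[58,0,0],[-66,60,48],[-66,-60,48],[105,65,0],[105,-65,0]])/1e3
ot=np.array([[320.3,189.8],[290.75,240.5],[339.5,244.75],[295,168.2],[348.2,172.5]])
Q=np.array([[58,0,0],[-66,60,48],[-66,-60,48],[105,65,0],[-105,65,0],[105,-65,0]])/1e3
os=np.array([[315.5,192],[348,227.5],[369.3,198.8],[288,197.5],[350.5,245.5],[314.5,170]])
f=lambda q:np.r_[(proj(T,P@deckR(q[2]).T+[q[0],q[1],.095])-ot).ravel(),(proj(S,Q@deckR(q[2]).T+[q[0],q[1],.095])-os).ravel()]
r=least_squares(f,[.5,0,-5],loss="soft_l1");print("deck",r.x,r.fun.round(1))
E
```

```text
deck [ 0.5103192  -0.01029627 -5.31072206] [-0.1  0.  -0.3  1.5  0.1  1.9  0.   0.6  0.8  1.4 -1.6  0.6 -0.5 -0.7
 -1.5 -0.5 -0.9 -1.3  0.4  0.5 -2.1 -1.2]
```

```bash
sed -i 's/^DECK=.*/DECK=[.5105,-.0103,.095,-5.3]/' h.py; python3 - <<'E'
from kin import *
from plant import *
o=get_obs()
hk(o,-.045,.06,12);hk(o,-.045,.030,12);hk(o,-.045,.022,12);hk(o,-.077,.024,12);hk(o,-.077,.022,0)
E
```

```text
(-0.045, 0.06, 12) [ 0.4565 -0.0053  0.3674] turn/6 [-0.01  0.01 -0.01] shift after [-0.7  -0.1   1.35] shift before [-0.7  -0.1   1.35]
(-0.045, 0.03, 12) [ 0.4692 -0.0065  0.3402] turn/6 [-0.01  0.01 -0.01] shift after [-0.39 -0.1   2.51] shift before [-0.39 -0.1   2.51]
(-0.045, 0.022, 12) [ 0.4725 -0.0068  0.333 ] turn/6 [-0.01  0.01 -0.01] shift after [-0.31 -0.1   2.82] shift before [-0.3  -0.1   2.82]
(-0.077, 0.024, 12) [ 0.4428 -0.004   0.3213] turn/6 [-0.01  0.01 -0.01] shift after [-1.57 -0.1   3.07] shift before [-1.56 -0.1   3.07]
(-0.077, 0.022, 0) [ 0.4925 -0.0086  0.3118] turn/6 [-0.01 -1.99 -0.01] shift after [ 1.11 -0.1   3.64] shift before [ 0.34 -0.1   3.79]
```

```bash

python3 -m handwheel '[[-1,-0.2,-0.1,0.7,0,0,0],[-1,-0.2,0,0.9,0,0,0],[-1,0,0,0.9,0,0,0],[-1,0,0,0,0,0,0]]'
python3 -m handwheel '[[-1,0.03,0,0.15,0,0,0],[-1,0,0,0,0,0,0]]'
python3 -m handwheel '[[-1,0.03,0,0.1,0,0,0],[-1,0,0,0,0,0,0]]'
python3 log.py
```

```text
clock: 24.72
tool_pos: [0.4685, -0.0062, 0.3393]
orientation: [-180.0, -9.8, -5.3]
force: [1.1, -0.6, -2.6]
opening: 0.0699
gripper_force: 30.0
clock: 24.98
tool_pos: [0.4706, -0.0063, 0.3379]
orientation: [-179.9, -10.0, -5.3]
force: [-0.2, 0.5, -2.8]
opening: 0.0696
gripper_force: 30.0
clock: 25.22
tool_pos: [0.4715, -0.0067, 0.3351]
orientation: [-179.9, -10.0, -5.4]
force: [-0.2, -0.2, -3.2]
opening: 0.0697
gripper_force: 30.0
25.23 [ 25.3   1.4 -36.9   7.2 -43.3  54.4] [ 0.4715 -0.0067  0.3351] [-179.9  -10.    -5.4] [-0.2 -0.2 -3.2] 0.0697
```

```bash

python3 -m handwheel '[[-1,0.02,0,0.1,0,0,0],[-1,0,0,0,0,0,0]]'|sed -n '1,2p;4p'
python3 -m handwheel '[[-1,0.02,0,0.1,0,0,0],[-1,0,0,0,0,0,0]]'|sed -n '1,2p;4p'
python3 -m handwheel '[[-1,0.02,0,0.1,0,0,0],[-1,0,0,0,0,0,0]]'|sed -n '1,2p;4p'
python3 - <<'E'
from kin import *
from plant import *
P=[snapshot(n) for n in("side","top")]; pickle.dump(P,open("s4.pkl","wb"))
a=cv2.resize(P[0]["color"][130:280,270:420,::-1],(600,600),interpolation=cv2.INTER_CUBIC)
cv2.imwrite("pics/h4.png",a)
E
```

```text
clock: 25.48
tool_pos: [0.4723, -0.0068, 0.3324]
force: [0.1, -0.0, -3.1]
clock: 25.72
tool_pos: [0.4738, -0.0067, 0.3306]
force: [0.1, -0.4, 2.2]
clock: 25.98
tool_pos: [0.4744, -0.0068, 0.3279]
force: [-0.0, 0.0, 2.2]
```

View pics/h4.png

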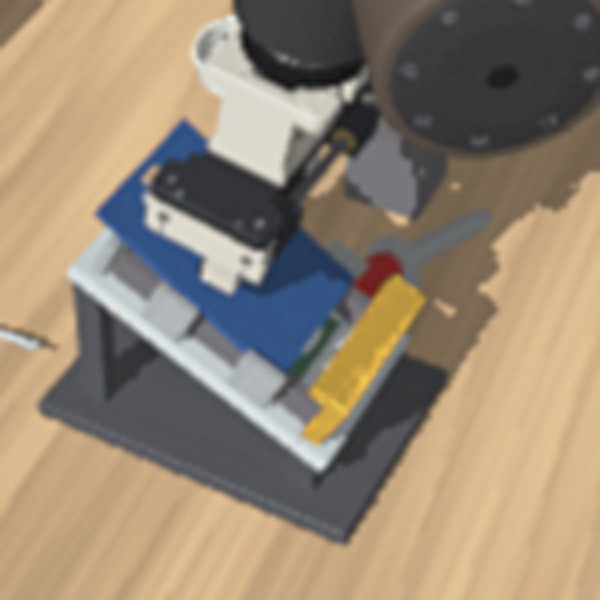

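The side view shows the cover sitting on the rails between the guides, with its lower edge just uphill of the lip at crop (290,370); the contact height agrees with the model. Now I slide it in under the lip.

```bash

python3 -m handwheel '[[-1,-0.02,0,-0.07,0,0,0],[-1,-0.3,0,0.08,0,0,0],[-1,-0.3,0,0.08,0,0,0],[-1,0,0,0,0,0,0]]'|sed -n '1,4p'
python3 -m handwheel '[[-1,-0.3,0,0.08,0,0,0],[-1,-0.15,0,0.04,0,0,0],[-1,0,0,0,0,0,0]]'|sed -n '1,4p'
python3 - <<'E'
from kin import *
from plant import *
o=get_obs()
hk(o,-.077,.018,12)
P=[snapshot(n) for n in("side","top")]; pickle.dump(P,open("s5.pkl","wb"))
a=cv2.resize(P[0]["color"][130:280,270:420,::-1],(600,600),interpolation=cv2.INTER_CUBIC)
cv2.imwrite("pics/h5.png",a)
E
```

```text
clock: 26.58
tool_pos: [0.4584, -0.0057, 0.3223]
orientation: [-179.9, -9.9, -5.3]
force: [-0.0, 0.1, -2.1]
clock: 26.95
tool_pos: [0.4486, -0.0045, 0.3179]
orientation: [-179.9, -9.9, -5.3]
force: [-0.4, -0.5, -1.9]
(-0.077, 0.018, 12) [ 0.4453 -0.0043  0.3158] turn/6 [-0.02  0.01 -0.01] shift after [-0.14  0.    0.06] shift before [-0.14  0.    0.06]
```

View pics/h5.png

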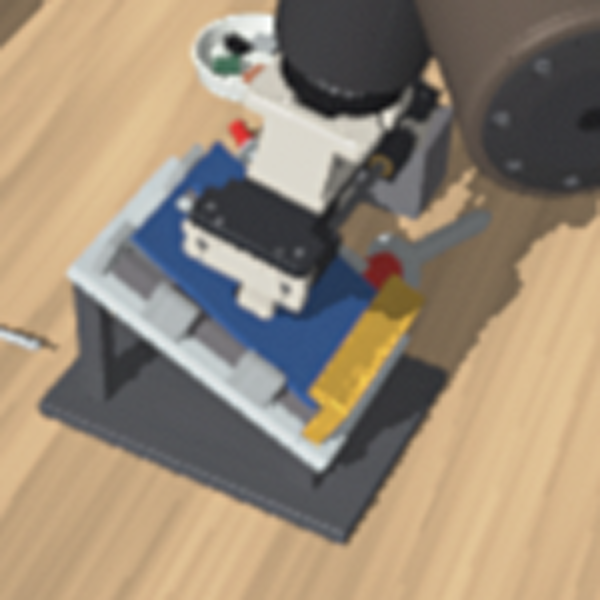

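The cover's lower edge is now under the yellow lip (crop (320,405)) with its slotted end still raised clear of the head stops. Next a few mm further in, then the swing down.

```bash

python3 -m handwheel '[[-1,-0.13,0,0.04,0,0,0],[-1,0,0,0,0,0,0],[-1,0,0,0,0,0,0]]'|sed -n '1,4p'
python3 - <<'E'
from kin import *
from plant import *
o=get_obs()
hk(o,-.077,.018,12)
o2=dict(o)
for a in (12,9,6,3):
    g,_=handle(-.077,.02,a);R=toolR(DECK[3],a-2,-1)
    o2["tool_pos"]=g-R@np.array([.002,0,.163]); o2["orientation"]=Ro.from_matrix(R).as_euler("xyz",degrees=True)
    hk(o2,-.077,.02,a-3)
E
```

```text
clock: 27.42
tool_pos: [0.4459, -0.0042, 0.3165]
orientation: [-179.9, -9.9, -5.3]
force: [-0.4, 0.1, -3.1]
(-0.077, 0.018, 12) [ 0.4453 -0.0043  0.3158] turn/6 [-0.02  0.01 -0.01] shift after [-0.03  0.    0.02] shift before [-0.03  0.    0.02]
(-0.077, 0.02, 9) [ 0.4568 -0.0053  0.3167] turn/6 [ 0.  -0.5 -0. ] shift after [0.49 0.   0.1 ] shift before [0.48 0.   0.12]
(-0.077, 0.02, 6) [ 0.4691 -0.0065  0.3151] turn/6 [ 0.  -0.5 -0. ] shift after [0.49 0.   0.1 ] shift before [0.48 0.   0.12]
(-0.077, 0.02, 3) [ 0.4813 -0.0076  0.3129] turn/6 [ 0.  -0.5 -0. ] shift after [0.49 0.   0.1 ] shift before [0.48 0.   0.12]
(-0.077, 0.02, 0) [ 0.4933 -0.0087  0.31  ] turn/6 [ 0.  -0.5 -0. ] shift after [ 0.49 -0.    0.1 ] shift before [ 0.48 -0.    0.12]
```

```bash

python3 -m handwheel '[[-1,0.48,0,0.12,0,-0.5,0],[-1,0.48,0,0.12,0,-0.5,0],[-1,0,0,0,0,0,0]]'
python3 -m handwheel '[[-1,0.48,0,0.12,0,-0.5,0],[-1,0,0,0,0,0,0]]'|sed -n '1,4p'
python3 -m handwheel '[[-1,0.48,0,0.12,0,-0.5,0],[-1,0,0,0,0,0,0]]'|sed -n '1,4p'
python3 - <<'E'
from kin import *
from plant import *
o=get_obs()
hk(o,-.077,.022,0)
E
```

```text
clock: 27.8
tool_pos: [0.4716, -0.0063, 0.3139]
orientation: [-179.9, -3.9, -5.4]
force: [-0.0, -0.0, -3.2]
opening: 0.0699
gripper_force: 30.0
clock: 28.05
tool_pos: [0.4829, -0.0076, 0.3117]
orientation: [-179.9, -1.0, -5.4]
force: [-0.7, 1.0, -1.2]
clock: 28.3
tool_pos: [0.4932, -0.0089, 0.3103]
orientation: [-180.0, 2.2, -5.4]
force: [-12.1, 4.7, 17.4]
(-0.077, 0.022, 0) [ 0.4925 -0.0086  0.3118] turn/6 [-0.01  0.03 -0.01] shift after [-0.03 -0.01 -0.06] shift before [-0.03 -0.01 -0.06]
```

```bash

python3 -m handwheel '[[0.8,0,0,-0.03,0,0,0],[0.8,0,0,0,0,0,0],[0.8,0,0,0,0,0,0]]'
python3 -m handwheel '[[0.8,0,0,-0.8,0,0,0],[0.8,0,0,-1,0,0,0],[0.8,0,0,-1,0,0,0],[1,0,0,-1,0,0,0],[1,0,1,-1,0,0,0]]'
python3 -m handwheel '[[1,0,1,-1,0,0,0],[1,0,1,0,0,0,0],[1,0,1,0,0,0,0],[1,0,1,0,0,0,0],[1,0,1,0,0,0,0]]'|sed -n 1,3p
python3 - <<'E'
from kin import *
from plant import *
P=[snapshot(n) for n in("side","top")]; pickle.dump(P,open("s6.pkl","wb"))
S,T=P
for al,xe,ze in((0,-.077,.022),(4.5,-.077,.022),(0,-.070,.022)):
    D=deckR(DECK[3]); C2=D@Y(-al); e=np.array(DECK[:3])+D@[xe,0,ze]
    Q=[e+C2@np.array(v) for v in([.16,.055,.006],[.16,-.055,.006],[.138,0,.006])]
    print(al,"S",proj(S,Q).round(1).tolist(),"T",proj(T,Q).round(1).tolist())
for n,s in(("S",S),("T",T)):
    m=cv2.inRange(cv2.cvtColor(s["color"],cv2.COLOR_RGB2HSV),(105,110,30),(125,255,255))
    m[:,:270]=0
    cn=max(cv2.findContours(m,0,2)[0],key=cv2.contourArea); print(n,cv2.contourArea(cn),cv2.approxPolyDP(cn,3,True)[:,0].tolist())
    for c in cv2.findContours(m,cv2.RETR_CCOMP,2)[0]:
        if 15<cv2.contourArea(c)<300: print("  hole?",c.mean(0).round(1),cv2.contourArea(c))
E
```

```text
clock: 28.68
tool_pos: [0.4944, -0.0087, 0.31]
orientation: [-179.9, 2.0, -5.3]
force: [0.4, -0.5, 0.0]
opening: 0.079
gripper_force: 0.0
clock: 29.3
tool_pos: [0.4966, -0.0338, 0.4305]
orientation: [-179.9, 2.0, -5.2]
force: [0.3, -0.3, 0.4]
opening: 0.087
gripper_force: 0.0
clock: 29.92
tool_pos: [0.4856, -0.1597, 0.4544]
orientation: [-179.9, 2.0, -5.3]
0 S [[299.2, 193.4], [320.3, 169.8], [316.6, 186.3]] T [[297.7, 181.3], [344.3, 185.7], [320.1, 192.3]]
4.5 S [[301.1, 191.1], [322.3, 167.4], [318.4, 184.3]] T [[297.3, 183.3], [344.5, 187.8], [320.0, 194.2]]
0 S [[297.0, 191.8], [318.3, 168.3], [314.5, 184.7]] T [[297.9, 178.5], [344.6, 182.9], [320.4, 189.5]]
S 1482.5 [[321, 171], [300, 194], [318, 204], [321, 211], [336, 218], [348, 231], [345, 228], [362, 203], [345, 190], [331, 208], [327, 207], [341, 187]]
  hole? [[315.6 186.9]] 80.0Traceback (most recent call last):
  File "<stdin>", line 12, in <module>
ValueError: max() iterable argument is empty
```

Side view numbers: slotted-end corners at (300,194) and (321,171), slot at (315.6,186.9). The flat model gives (299,193), (320,170), (316.6,186.3), so the cover is seated. Now the pin.

```bash
cat >> kin.py <<'E'
AX=(.058,0)
def pinj(o,ztip,th=3,dx=0,dy=0,ox=0):
    D=deckR(DECK[3]); g=np.array(DECK[:3])+D@[AX[0]+dx,AX[1]+dy,ztip+.118]; R=toolR(DECK[3],th,-1)
    p=g-R@np.array([ox,0,.163]); 
    if o: print("ztip",ztip,p.round(4),end=" "); need(o,p,R)
    return p,R
E
python3 - <<'E'
from kin import *
from plant import *
o=get_obs(); R=toolR(-5.3,-22,-1); g=np.array([.4907,-.274,.128])
for z in(0,.08,.15): 
    p=g+[0,0,z]-R[:,2]*.163; need(o,p,R); print(p.round(3),[s.round(0) for s in sols(p,R,15)])
for z in(-.058,.04,.08):
    p,R=pinj(o,z); print([s.round(0) for s in sols(p,R,15)])
P=[snapshot(n) for n in("side","top")]
for s in P:
    m2=cv2.inRange(cv2.cvtColor(s["color"],cv2.COLOR_RGB2HSV),(0,180,70),(6,255,255))
    k,l,st,c=cv2.connectedComponentsWithStats(m2)
    for i in range(1,k):
        if st[i][4]>10: print("red",c[i].round(1),st[i])
E
```

```text
turn/6 [-0.02 -3.32 -0.02] shift after [5.47 4.51 5.34] shift before [3.33 4.51 6.88]
[ 0.551 -0.28   0.279] [array([ -8.,  28.,  -8.,   1., -76.,  93.])]
turn/6 [-0.02 -3.32 -0.02] shift after [4.27 4.51 2.38] shift before [3.22 4.5  3.68]
[ 0.551 -0.28   0.359] [array([ -8.,  24.,  -3.,   1., -85.,  93.])]
turn/6 [-0.02 -3.32 -0.02] shift after [ 3.22  4.51 -0.22] shift before [3.12 4.5  0.89]
[ 0.551 -0.28   0.429] [array([ -8.,  22.,   3.,   1., -93.,  93.])]
ztip -0.058 [ 0.5291 -0.012   0.3367] turn/6 [-0.01  0.84 -0.03] shift after [ 0.94 -6.07  4.76] shift before [ 1.34 -6.07  4.66]
[array([ 20.,   9., -25.,   2., -53.,  63.])]
ztip 0.04 [ 0.4879 -0.0082  0.4255] turn/6 [-0.01  0.84 -0.03] shift after [-0.53 -6.07  1.12] shift before [-0.44 -6.07  1.17]
[array([ 23.,   1., -22.,   2., -65.,  61.])]
ztip 0.08 [ 0.471  -0.0066  0.4617] turn/6 [-0.01  0.84 -0.03] shift after [-1.13 -6.07 -0.36] shift before [-1.17 -6.07 -0.25]
[array([ 24.,  -2., -20.,   2., -69.,  60.])]
red [371.7 144.9] [369 139   6  13  58]
red [329.4 162.4] [328 161   4   4  11]
red [235.8 200.7] [222 194  29  15 182]
red [365.  197.1] [362 194   7   8  26]
red [308.6 104. ] [304  86  10  37 302]
```

```bash

python3 -m handwheel '[[1,0.8,0.9,0,0,-0.83,0],[1,0.8,0.9,0,0,-0.83,0],[1,0.8,0.9,0,0,-0.83,0],[1,0.8,0.9,0,0,-0.83,0],[1,0,0.9,0,0,0,0]]'
python3 - <<'E'
from kin import *
from plant import *
o=get_obs(); R=toolR(-5.3,-22,-1); g=np.array([.4907,-.274,.128])
for a in(.223,.163): 
    need(o,g-R[:,2]*a,R)
E
```

```text
clock: 30.75
tool_pos: [0.5552, -0.2781, 0.4385]
orientation: [-179.9, 22.2, -5.2]
force: [0.8, -0.6, -0.2]
opening: 0.0877
gripper_force: 0.0
turn/6 [-0.02  0.04  0.01] shift after [2.26 0.08 3.56] shift before [2.27 0.08 3.55]
turn/6 [-0.02  0.04  0.01] shift after [2.26 0.08 5.96] shift before [2.28 0.09 5.95]
```

```bash

python3 -m handwheel '[[1,0.9,0,0.7,0,0,0],[1,0.9,0,0.9,0,0,0],[1,0.45,0,1,0,0,0],[1,0,0,0.95,0,0,0],[1,0,0,0,0,0,0]]'
python3 - <<'E'
from kin import *
from plant import *
o=get_obs(); R=toolR(-5.3,-22,-1); g=np.array([.4907,-.274,.128])
need(o,g-R[:,2]*.163,R)
E
```

```text
clock: 31.38
tool_pos: [0.5715, -0.2792, 0.3368]
orientation: [-179.9, 22.1, -5.3]
force: [0.2, -0.2, 0.7]
opening: 0.0876
gripper_force: 0.0
turn/6 [-0.02  0.01  0.  ] shift after [0.13 0.09 2.44] shift before [0.13 0.1  2.44]
```

```bash

python3 -m handwheel '[[1,0.13,0.09,0.8,0,0,0],[1,0,0,0.9,0,0,0],[1,0,0,0.74,0,0,0],[0,0,0,0,0,0,0],[-1,0,0,0,0,0,0]]'
python3 -m handwheel '[[-1,0,0,0,0,0,0],[-1,0,0,0,0,0,0],[-1,0,0,0,0,0,0],[-1,0,0,0,0,0,0]]'
python3 -m handwheel '[[-1,0,0,0,0,0,0],[-1,0,0,0,0,0,0],[-1,0,0,0,0,0,0]]'
python3 log.py
```

```text
clock: 32.0
tool_pos: [0.5533, -0.2801, 0.2817]
orientation: [-179.9, 21.8, -5.3]
force: [-0.2, -0.1, 0.6]
opening: 0.0734
gripper_force: 0.0
clock: 32.5
tool_pos: [0.5525, -0.28, 0.28]
orientation: [-179.9, 22.0, -5.3]
force: [0.6, -0.7, -0.3]
opening: 0.0332
gripper_force: 0.0
clock: 32.88
tool_pos: [0.5524, -0.2803, 0.2799]
orientation: [-179.9, 22.0, -5.3]
force: [-0.2, -3.4, -0.9]
opening: 0.0215
gripper_force: 29.9
32.88 [ -8.5  28.   -7.4   1.1 -76.6  92.7] [ 0.5524 -0.2803  0.2799] [-179.9   22.    -5.3] [-0.2 -3.4 -0.9] 0.0215
```

```bash

python3 -m handwheel '[[-1,-0.15,0,-0.37,0,0,0],[-1,-0.3,0,-0.74,0,0,0],[-1,-0.37,0,-0.93,0,0,0],[-1,-0.37,0,-0.93,0,0,0],[-1,-0.37,0,-0.93,0,0,0]]'
python3 -m handwheel '[[-1,-0.37,0,-0.93,0,0,0],[-1,-0.37,0,-0.93,0,0,0],[-1,-0.37,0,-0.93,0,0,0],[-1,0,-0.5,0,0,0,0],[-1,0,-0.9,0,0,0.8,0]]'
python3 - <<'E'
from kin import *
from plant import *
o=get_obs(); 
pinj(o,.06,ox=-.001)
E
```

```text
clock: 33.5
tool_pos: [0.5526, -0.2798, 0.3863]
orientation: [-179.8, 22.0, -5.3]
force: [-0.3, -0.6, -1.1]
opening: 0.0215
gripper_force: 29.9
clock: 34.12
tool_pos: [0.5565, -0.2447, 0.4584]
orientation: [-179.8, 17.2, -5.3]
force: [-0.6, 1.1, -1.9]
opening: 0.0213
gripper_force: 29.9
ztip 0.06 [ 0.4804 -0.0075  0.4437] turn/6 [-0.03  3.37 -0.01] shift after [-3.93 -9.17  0.39] shift before [-3.56 -9.16  1.75]
```

```bash

python3 -m handwheel '[[-1,-0.3,-0.9,0,0,0.84,0],[-1,-0.3,-0.9,0,0,0.84,0],[-1,-0.3,-0.9,0,0,0.84,0],[-1,-0.3,-0.9,0,0,0.84,0],[-1,-0.3,-0.9,0,0,0,0]]'|sed -n 1,3p
python3 -m handwheel '[[-1,-0.3,-0.9,0,0,0,0],[-1,-0.3,-0.9,0,0,0,0],[-1,-0.3,-0.9,0,0,0,0],[-1,-0.3,-0.9,0,0,0,0],[-1,-0.3,-0.9,0,0,0,0]]'
python3 - <<'E'
from kin import *
from plant import *
o=get_obs(); 
pinj(o,.06,ox=-.001)
E
```

```text
clock: 34.75
tool_pos: [0.5285, -0.1287, 0.4645]
orientation: [-179.8, -3.0, -5.3]
clock: 35.38
tool_pos: [0.5021, -0.0133, 0.4622]
orientation: [-179.9, -2.9, -5.3]
force: [-0.0, 0.1, -1.9]
opening: 0.0217
gripper_force: 29.9
ztip 0.06 [ 0.4804 -0.0075  0.4437] turn/6 [-0.02  0.02 -0.01] shift after [-0.92 -0.15  0.69] shift before [-0.92 -0.15  0.7 ]
```

```bash

python3 -m handwheel '[[-1,-0.45,-0.1,0.35,0,0,0],[-1,-0.47,-0.03,0.35,0,0,0],[-1,0,0,0,0,0,0],[-1,0,0,0,0,0,0]]'
python3 - <<'E'
from kin import *
from plant import *
o=get_obs(); pinj(o,.06,ox=-.001)
for z in(.035,.02,0,-.02,-.058): pinj(o,z,ox=-.001)
s=snapshot("side"); pickle.dump(s,open("s7.pkl","wb"))
c=s["color"];h=cv2.cvtColor(c,cv2.COLOR_RGB2HSV)
R=Ro.from_euler("xyz",o["orientation"],degrees=True).as_matrix(); g=o["tool_pos"]+R@[-.001,0,.163]; n=deckR(-5.3)[:,2]
for zz in(134,113,89,80,60,40,20,0): print(zz,proj(s,g+n*(zz-118)/1e3).round(1)[0], end="; ")
print()
def mid(m,row):
    x=np.nonzero(m[row,290:345])[0]+290; return x.tolist()
grey=cv2.inRange(h,(0,0,90),(179,50,255))
for r in range(140,195,5): print(r,''.join("R" if (p[0]>110 and p[1]<60) else "B" if p[2]>p[0]+30 else "g" if max(p)-min(p)<25 and p[0]>60 else "k" if max(p)<50 else "." for p in c[r,295:340].astype(int)))
E
```

```text
clock: 35.88
tool_pos: [0.4816, -0.0096, 0.4447]
orientation: [-179.9, -3.0, -5.4]
force: [0.6, 0.6, -1.2]
opening: 0.0214
gripper_force: 29.9
ztip 0.06 [ 0.4804 -0.0075  0.4437] turn/6 [-0.02 -0.   -0.01] shift after [-0.06 -0.08  0.04] shift before [-0.06 -0.08  0.04]
ztip 0.035 [ 0.491  -0.0085  0.421 ] turn/6 [-0.02 -0.   -0.01] shift after [ 0.32 -0.08  0.96] shift before [ 0.32 -0.08  0.97]
ztip 0.02 [ 0.4973 -0.0091  0.4074] turn/6 [-0.02 -0.   -0.01] shift after [ 0.54 -0.08  1.52] shift before [ 0.54 -0.08  1.52]
ztip 0 [ 0.5057 -0.0099  0.3893] turn/6 [-0.02 -0.   -0.01] shift after [ 0.84 -0.08  2.26] shift before [ 0.84 -0.08  2.26]
ztip -0.02 [ 0.5141 -0.0106  0.3712] turn/6 [-0.02 -0.   -0.01] shift after [ 1.14 -0.08  3.  ] shift before [ 1.14 -0.07  3.01]
ztip -0.058 [ 0.5301 -0.0121  0.3367] turn/6 [-0.02 -0.   -0.01] shift after [ 1.71 -0.08  4.41] shift before [ 1.71 -0.07  4.41]
134 [342.7 147.7]; 113 [339.2 153.1]; 89 [335.2 159.1]; 80 [333.8 161.3]; 60 [330.7 166. ]; 40 [327.6 170.6]; 20 [324.7 175.1]; 0 [321.8 179.5]; 
140 ............gggggggg.........................
145 .............gggggggggggggggggggg.......gg..k
150 ....................ggggggggggggggggggggggggg
155 ................................ggggggggggggg
160 ..................................ggggggggggg
165 ..................................ggggggggggg
170 .................gggggggggg...gggggggggggg...
175 ............gggggggggBBBBBBggggggg...gggggggg
180 .......ggggggggg.BBBBBBBBBBBBBBBBBBBBBBgggggg
185 ...gggggggggBBBBBgggggggBBBBBBBBBBBBBBBBBBBBB
190 ggggggggBBBBBBBBBBBBBB.gg.BBBBBBBBBBBBBBBBBB.
```

```bash

python3 -m handwheel '[[-1,0.14,-0.08,0.48,0,0,0],[-1,0.14,0,0.48,0,0,0],[-1,0.11,0,0.28,0,0,0],[-1,0.11,0,0.28,0,0,0],[-1,0,0,0,0,0,0]]'
python3 -m handwheel '[[-1,0.15,0,0.37,0,0,0],[-1,0.15,0,0.37,0,0,0],[-1,0,0,0,0,0,0]]'
python3 - <<'E'
from kin import *
from plant import *
o=get_obs()
for z in(0,-.02,-.058): pinj(o,z,ox=-.001)
E
```

```text
clock: 36.55
tool_pos: [0.4963, -0.0086, 0.4064]
orientation: [-179.9, -2.9, -5.3]
force: [0.2, -0.2, -0.7]
opening: 0.0214
gripper_force: 29.9
clock: 36.92
tool_pos: [0.5046, -0.0094, 0.388]
orientation: [-179.9, -2.9, -5.4]
force: [0.2, 0.1, -1.6]
opening: 0.0214
gripper_force: 29.9
ztip 0 [ 0.5057 -0.0099  0.3893] turn/6 [-0.01  0.02 -0.01] shift after [ 0.05  0.01 -0.05] shift before [ 0.05  0.01 -0.05]
ztip -0.02 [ 0.5141 -0.0106  0.3712] turn/6 [-0.01  0.02 -0.01] shift after [0.35 0.01 0.69] shift before [0.35 0.02 0.69]
ztip -0.058 [ 0.5301 -0.0121  0.3367] turn/6 [-0.01  0.02 -0.01] shift after [0.92 0.01 2.1 ] shift before [0.92 0.02 2.1 ]
```

Tip at the deck hole's mouth with no contact. I continue in small steps, watching the force.

```bash

python3 -m handwheel '[[-1,0.08,0,0.18,0,0,0],[-1,0.08,0,0.18,0,0,0],[-1,0,0,0,0,0,0]]'|sed -n '1,2p;4p'
python3 -m handwheel '[[-1,0.075,0,0.19,0,0,0],[-1,0.075,0,0.19,0,0,0],[-1,0,0,0,0,0,0]]'|sed -n '1,2p;4p'
python3 - <<'E'
from kin import *
from plant import *
o=get_obs()
for z in(-.02,-.04,-.058): pinj(o,z,ox=-.001)
E
```

```text
clock: 37.3
tool_pos: [0.509, -0.0097, 0.3799]
force: [-0.6, 0.2, -1.6]
clock: 37.67
tool_pos: [0.5132, -0.0102, 0.3705]
force: [0.2, -0.5, -1.7]
ztip -0.02 [ 0.5141 -0.0106  0.3712] turn/6 [-0.01  0.01 -0.01] shift after [ 0.04  0.02 -0.03] shift before [ 0.04  0.02 -0.03]
ztip -0.04 [ 0.5225 -0.0114  0.353 ] turn/6 [-0.01  0.01 -0.01] shift after [0.34 0.02 0.72] shift before [0.34 0.02 0.72]
ztip -0.058 [ 0.5301 -0.0121  0.3367] turn/6 [-0.01  0.01 -0.01] shift after [0.61 0.02 1.38] shift before [0.61 0.02 1.38]
```

```bash

python3 -m handwheel '[[-1,0.08,0,0.18,0,0,0],[-1,0.08,0,0.18,0,0,0],[-1,0,0,0,0,0,0]]'|sed -n '1,2p;4p'
python3 -m handwheel '[[-1,0.08,0,0.18,0,0,0],[-1,0.08,0,0.18,0,0,0],[-1,0,0,0,0,0,0]]'|sed -n '1,2p;4p'
python3 -m handwheel '[[-1,0.08,0,0.18,0,0,0],[-1,0,0,0,0,0,0]]'|sed -n '1,2p;4p'
python3 - <<'E'
from kin import *
from plant import *
o=get_obs()
for z in(-.054,-.058): pinj(o,z,ox=-.001)
E
```

```text
clock: 38.05
tool_pos: [0.5177, -0.0105, 0.3617]
force: [-0.5, -0.7, -2.9]
clock: 38.42
tool_pos: [0.5221, -0.0109, 0.3529]
force: [-0.5, -0.4, -1.4]
clock: 38.67
tool_pos: [0.5244, -0.0111, 0.3486]
force: [0.2, -0.2, -1.3]
ztip -0.054 [ 0.5284 -0.012   0.3403] turn/6 [-0.01  0.01 -0.01] shift after [0.15 0.02 0.34] shift before [0.15 0.02 0.34]
ztip -0.058 [ 0.5301 -0.0121  0.3367] turn/6 [-0.01  0.01 -0.01] shift after [0.21 0.02 0.49] shift before [0.21 0.02 0.49]
```

```bash

python3 -m handwheel '[[-1,0.075,0,0.17,0,0,0],[-1,0.075,0,0.17,0,0,0],[-1,0,0,0,0,0,0]]'|sed -n '1,2p;4p'
python3 -m handwheel '[[-1,0.03,0,0.07,0,0,0],[-1,0,0,0,0,0,0]]'|sed -n '1,2p;4p'
python3 -m handwheel '[[-1,0.03,0,0.07,0,0,0],[-1,0,0,0,0,0,0]]'|sed -n '1,2p;4p'
python3 -m handwheel '[[-1,0.03,0,0.07,0,0,0],[-1,0,0,0,0,0,0]]'|sed -n '1,2p;4p'
```

```text
clock: 39.05
tool_pos: [0.5285, -0.0115, 0.3402]
force: [-0.1, 0.4, -2.2]
clock: 39.3
tool_pos: [0.5294, -0.0115, 0.339]
force: [-0.9, -0.0, -2.2]
clock: 39.55
tool_pos: [0.5302, -0.0117, 0.338]
force: [-2.7, -0.6, 4.0]
clock: 39.8
tool_pos: [0.5304, -0.0119, 0.3377]
force: [-12.4, 0.7, 20.3]
```

The collar is on the cover: the contact force lies along the deck normal at the expected depth. I release and back away.

```bash

python3 -m handwheel '[[0.2,0,0,-0.02,0,0,0],[0.2,0,0,0,0,0,0],[0.2,0,0,0,0,0,0],[0.2,0,0,0,0,0,0]]'
python3 -m handwheel '[[0.2,0,0,-0.5,0,0,0],[0.2,0,0,-1,0,0,0],[0.2,0,0,-1,0,0,0],[0.2,0,0.8,-1,0,0,0],[0.2,0,1,0,0,0,0]]' >/dev/null
python3 -m handwheel '[[0.2,0,1,0,0,0,0],[0.2,0,1,0,0,0,0],[0.2,0,1,0,0,0,0],[0.2,0,1,0,0,0,0],[0.2,0,1,0,0,0,0]]'>/dev/null
python3 -m handwheel '[[0.2,0,1,0,0,0,0],[0.2,0,1,0,0,0,0],[0.2,0,0,0,0,0,0]]'
python3 - <<'E'
from kin import *
from plant import *
S,T=[snapshot(n) for n in("side","top")]
D=deckR(DECK[3]);w=lambda v:np.array(DECK[:3])+D@(np.array(v)/1e3)
Q=[w([83,55,28]),w([83,-55,28]),w([58,0,55]),w([58,0,76])]
for n,s in(("S",S),("T",T)):
    print(n,"pred corners,grip mid,top",proj(s,Q).round(1).tolist())
    hs=cv2.cvtColor(s["color"],cv2.COLOR_RGB2HSV)
    m=cv2.inRange(hs,(105,110,30),(125,255,255));m[:,:270]=0
    cs=cv2.findContours(m,0,2)[0]
    if cs: print(cv2.approxPolyDP(max(cs,key=cv2.contourArea),3,True)[:,0].tolist())
    k,l,st,c=cv2.connectedComponentsWithStats(cv2.inRange(hs,(0,180,70),(6,255,255)))
    for i in range(1,k):
        if st[i][4]>10: print("red",c[i].round(1),st[i])
E
```

```text
clock: 40.3
tool_pos: [0.5311, -0.0117, 0.3359]
orientation: [-179.9, -3.0, -5.3]
force: [0.2, 0.6, -0.3]
opening: 0.0515
gripper_force: 0.0
clock: 41.92
tool_pos: [0.5058, -0.2317, 0.4238]
orientation: [-179.9, -3.0, -5.5]
force: [-0.9, 0.5, 0.1]
opening: 0.0526
gripper_force: 0.0
S pred corners,grip mid,top [[299.2, 193.4], [320.3, 169.8], [321.2, 181.4], [324.2, 176.9]]
[[321, 171], [300, 194], [318, 204], [321, 211], [336, 218], [348, 231], [345, 228], [362, 202], [345, 190], [331, 208], [327, 207], [340, 186], [329, 178], [326, 189], [315, 193], [310, 183]]
red [329.4 162.4] [328 161   4   4  11]
red [321.2 181. ] [316 175  11  13  82]
red [235.9 200.8] [222 194  29  15 184]
red [364.9 197. ] [362 194   7   7  25]
T pred corners,grip mid,top [[297.7, 181.3], [344.3, 185.7], [319.8, 197.4], [319.7, 200.5]]
[[294, 225], [293, 240], [306, 241], [305, 226]]
red [308.5 104. ] [304  86  10  37 291]
```

The pin's grip is seen at side (321.2,181.0), predicted (321.2,181.4). The cover corners are unchanged, and the arm is clear. I hand in.

```bash
python3 -c "
from plant import *
print(close_job())"
```

```text
the job is handed in; nothing more can be done
None
```

The job is handed in at about 42 s: by the side-camera check the cover lies flat on the rails under the lip and the locking pin is through to its collar and released, but no verdict came back, and on the way the two loose look-alike pins toppled without a noted contact.

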